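# Release and open the guard hood of a honing machine with its key

### The job

The hood of the honing machine may only be opened with its key, so that nobody reaches into the wheels: take the key out of its wooden stand, push its steel pin down through the right-hand end (seen from the machine's front) of the slot in its front deck, and slide it gently to the left inside the slot until you feel the hidden spring tab and have pressed it just far enough for the hood to spring up. Do not force the key against the tab's stop or the slot, and do not lever it over: the pin and the tab are easily bent. Then put the key back upright in the hole it came from, all the way down, push the hood back until it stays fully open, and leave everything else where it is.

Things in the scene. Friction and masses are not known exactly. Their poses are not given: they have to be found in the camera images.
- honer: power honing machine fixed to the table: grey-green housing 200 mm deep (x), 164 wide (y), flat aluminium front deck 62 mm high, cream hood behind it (124 mm high when shut) over the wheels. Origin under its middle on the table; +x to its back, +y to its left as seen from its front (side with red switch and black knob), z up. Over 20 N between it and the key, or 25 N between it and the robot, damages it.
- slot (a point): middle of the slot at the deck's top surface; axes as honer. Slot 9 mm wide (x), 70 long (y from -35 to +35 mm); deck plate 4 mm thick, hollow below it to 40 mm under the deck's top. The shut hood's front lies 42 mm behind (+x) the slot's middle line, its thumb lip 33 mm. In the hollow, out of sight, an upright spring tab, 18 mm wide (x), stands across the slot, 8 to 32 mm below the deck's top.
- slot_entry (a point): point in the slot's right-hand end, 25 mm to the right (-y) of slot, deck's top surface; a pin put in here comes down clear of the tab. The tab's right face lies 14 to 44 mm to the left (+y) of here, differently each time. Pushed left the tab gives at about 4 N; after 6 mm, at 6.5 N, the hood springs up; after 7.5 mm, at 7 N, comes a hard stop. Once up, the hood stays up without the key.
- key_grip (a point): middle of the loose key's dark wooden handle, a block 30 (x) by 16 (y) by 44 mm (z); grip it across the 16 mm (its y). At the start the key stands in the stand, z up. 22 mm below this point the handle ends in a brass ferrule, 15 mm thick, 6 long, which rests on the stand; below it the round steel pin, 6 mm thick, 38 long, end rounded. About 70 g.
- key_tip (a point): lower end of the key's pin, 66 mm below key_grip along the key's z; axes as key_grip.
- guard_key: the same loose key; origin where the pin starts at the lower end of the ferrule, 28 mm below key_grip; axes as key_grip.
- stand_hole (a point): mouth of the hole in which the key stands: 11 mm wide, 41 deep, in the top of the wooden stand, a fixed block 52 (x) by 130 (y) by 45 mm (z) with three holes in a row along its y; the stand's middle is 38 mm from here along +y, the other two holes are empty. Axes as the stand, z up.
- hood (a joint): angle of the hood about its hinge at the machine's back, rad: 0 shut, about 0.7 to 0.9 once it has sprung up, 1.75 fully open against its stop (leaning back past upright). Pushed beyond about 1.4 it falls back to the stop by itself and stays there.
- hood_lip (a point): middle of the front edge of the steel thumb lip, 56 mm wide (y), at the hood's lower front edge, 69 mm over the table when shut. It turns about a hinge line along the machine's y, 85 mm behind honer's origin, 66 mm high, 137 mm from the lip. When the hood is up, shut fingers can push the lip from in front, back and up along its arc. A striker hangs under the hood's edge 60 mm to the right.
- the_hand_block_a: bystander: dark wooden hand printing block, 57 x 87 x 55 mm, loose; origin under its middle.
- flat_block: bystander: flat printing block, grey carved face up, 47 x 97 x 24 mm, loose; origin under its middle.
Not all that is in view belongs to the job. Of the things shaped like the guard_key, the dark wooden one is meant. There is more than one size of the part that bears stand_hole; the job needs the larger.

How it is judged:
On the way, in this order (a step that is already met when the one before it is completed fails the run):
1. the key's pin is pushed down through the slot, at least 10 mm below the deck (z of key_tip in the frame of slot between -0.045 and -0.01 m and x of key_tip in the frame of slot between -0.006 and 0.006 m and y of key_tip in the frame of slot between -0.038 and 0.038 m), for 0.1 s.
2. with the pin still in the slot, the tab is pressed and the hood springs up (all of step 1 and value of joint hood above 0.25 rad), for 0.05 s.
At the end, for the whole second after the job is handed in: the hood is fully open (over 1.6 rad) and stays there; the key stands at rest and upright (within 0.15 rad) in the hole it came from, its pin at least 30 mm deep; the two printing blocks are within 30 mm of where they were (value of joint hood above 1.6 rad and horizontal distance between key_tip and stand_hole below 0.008 m and z of key_tip in the frame of stand_hole below -0.03 m and angle between guard_key's own z axis and vertical below 0.15 rad and linear speed of guard_key below 0.02 m/s and distance of each of the_hand_block_a, flat_block from where it was at the start of the episode below 0.03 m); the robot touches nothing.
It fails at once if the key is pressed against the machine with more than 20 N (contact force between guard_key and honer above 20 N).
It fails at once if the key is levered over in the slot (tilted by more than 0.3 rad) (z of key_tip in the frame of slot between -0.045 and -0.01 m and x of key_tip in the frame of slot between -0.006 and 0.006 m and y of key_tip in the frame of slot between -0.038 and 0.038 m and angle between guard_key's own z axis and vertical above 0.3 rad).
It fails at once if the robot itself pushes the machine with more than 25 N (contact force between the arm and honer above 25 N).
It fails at once if one of the two printing blocks is knocked away by more than 30 mm (distance of any of the_hand_block_a, flat_block from where it was at the start of the episode above 0.03 m).
It also fails if it takes over 72 s, if anything falls off the work surface, if the arm or the gripper's body presses on something with over 40 N, if the wrist force passes 120 N, or if a joint passes its speed limit or range.

### The arm

A 6-joint arm with a two-finger parallel gripper is mounted at the origin on a cart in front of the work surface, level with it; the furniture and walls round the work are solid. World frame = base frame: x ahead of the robot, y to its left, z up, the work surface at z = 0. Lengths are in m, angles in rad, forces in N, time in s.
With the tool pointing down it reaches from about 0.35 to 0.85 m from the base axis. Payload 8.1 kg.
Tool frame: the origin (TCP) lies between the finger pads; the fingertips stand 25 mm ahead of it and the grasp point (between the pads) lies 6 mm ahead of it (robot.tip_extent is the distance from the TCP to the fingertips, in m); z points along the fingers, y is the direction in which the jaws open and shut (so a half turn about z gives the same grasp; the last joint's range is limited). The gripper opens to 93 mm and grips with 3 to 60 N. Pads are 15 mm wide; open, the fingers measure 128 mm over their backs; the gripper's body (75 mm by 188 mm) begins 65 mm behind the grasp point.
Start: joints at [1.264, 0.13, 1.488, -0, 1.523, -0.085], TCP at [0.132, 0.585, 0.244] pointing down, gripper open.
Joint ranges: [-2.96, 2.96], [-0.89, 2.26], [0.02, 2.5], [-1.34, 4.48], [0, 2.73], [-2.66, 2.66]. Speed limits (rad/s): [2.39, 2.39, 2.79, 3.14, 3.14, 3.14].

### API

Orientations are given as a rotation vector (axis times angle).
In Python, from plant import robot gives the robot as it stands.
- The arm moves only by the tool drive_tool, never from a script. Its argument "increments" is a list of rows, each a list of 7 numbers: the closure, from 0 (fully open) to 1 (shut), then the shift along the world's x, y, z in units of 25 mm (1.0 is 25 mm), then the turn, a rotation vector about the world's x, y, z in rad. In form: [[gripper, dx, dy, dz, rx, ry, rz], ...]. A call has 1 to 20 rows; each row is the pose to reach, as a shift and turn from the pose commanded when the call began; what a row does not reach only later rows make up. A row lasts 1/12 s, in which the tool goes at most 41.7 mm and 7.16 degrees, less where a joint would pass 70% of its speed; a pose out of reach is approached as far as the arm can. A call with a gripper value outside its range is refused whole. The fingers move at their own pace and stop on an object; "squeeze" is the grip in N (left out, the last holds). Time passes only in rows, so rows that repeat a pose let the fingers close. It gives the time, the measured TCP pose, the force and the opening at its end, in the units of the state.
- robot.read_state(): the state, without advancing time (a new reading comes with each control period).
- robot.read_camera(name): name is "side" or "top"; returns a dict with "image" (384x512x3 uint8, red, green, blue), "fx", "fy", "cx", "cy" (pixels), "T" (4x4, takes a point from camera to world coordinates). Camera axes: x right, y down, z forward; pixel columns grow to the right and rows downward; lengths in m; the calibration is good to about 2 mm. A picture is of the moment at which its call begins. There is no depth.
- robot.close_job(): hands the job in, once; it reports no verdict.
The state is a dict: "t": time; "q": joint angles; "dq": joint speeds; "joint_torque": joint torques, N m; "tool_pos": TCP position; "orientation": TCP orientation; "force": force on the tool from outside, world axes, zero at the start; "wrist_torque": the same for the moment, N m; "opening": finger opening in m.
Only numpy, scipy, OpenCV 4.12 (cv2) and the standard library are available. Lean on these libraries where they do the work, as an engineer would, in place of code of your own. Each camera call takes 0.05 s, during which the arm holds its last target.

## Working session

There is one attempt and no reset: what is moved stays moved. The work goes in short steps, Python scripts to look and compute and a tool call to move; the robot and the scene stay as the last step left them, time stands still between calls to the robot, and variables do not carry over. Pictures are saved under pics/ and viewed, and the job is handed in when it is done.

Besides the shell and the picture viewer there is one more tool, called after "Emit:" as a command line: name --pt "numbers of a row" for each row, then --argument value for the rest. drive_tool: Moves the arm, as the interface text tells. Its arguments: {"type":"object","properties":{"increments":{"type":"array"},"squeeze":{"type":"number"}},"required":["increments"]}

```bash
ls; mkdir -p pics
python3 - <<'E'
from plant import robot
import cv2,numpy as np
for n in ("side","top"):
    c=robot.read_camera(n); cv2.imwrite(f"pics/{n}0.png",cv2.resize(c["image"][:,:,::-1],(800,600),interpolation=cv2.INTER_CUBIC))
    np.savez(f"{n}0.npz",**c); print(n,c["fx"],c["fy"],c["cx"],c["cy"]); print(np.round(c["T"],4))
s=robot.read_state(); print(s, robot.tip_extent)
E
```

```text
pics
side 405.18008968044575 405.18008968044575 260.7333307523277 186.73119101155783
[[ 0.8279 -0.2135  0.5186 -0.0096]
 [-0.5606 -0.2854  0.7774 -0.8482]
 [-0.018  -0.9343 -0.356   0.4761]
 [ 0.      0.      0.      1.    ]]
top 349.7163011336006 349.7163011336006 250.78939995259793 188.92996508128448
[[ 0.0227 -0.9964  0.0814  0.4362]
 [-0.9997 -0.0224  0.0055  0.0043]
 [-0.0036 -0.0815 -0.9967  1.3139]
 [ 0.      0.      0.      1.    ]]
{'t': 0.1, 'q': array([ 1.26362471e+00,  1.31082697e-01,  1.48917679e+00, -4.10742062e-06,
        1.52304224e+00, -8.53978560e-02]), 'dq': array([ 1.11498169e-03, -1.04584612e-03, -2.17857751e-03, -1.22346665e-03,
       -2.48947750e-03,  6.47603791e-05]), 'joint_torque': array([ 1.43416437e-03, -5.61335778e+01, -4.93101561e+01,  7.71072786e-02,
        2.91572796e-02, -3.52177995e-05]), 'tool_pos': array([0.13180568, 0.5848409 , 0.24269058]), 'orientation': array([-3.47611071e-01, -3.12196975e+00,  2.63403800e-03]), 'force': array([-0.36972123,  0.05640326,  0.27485006]), 'wrist_torque': array([ 0.04962186, -0.00832527,  0.01726253]), 'opening': 0.09294771957514922} 0.025
```

View pics/side0.png

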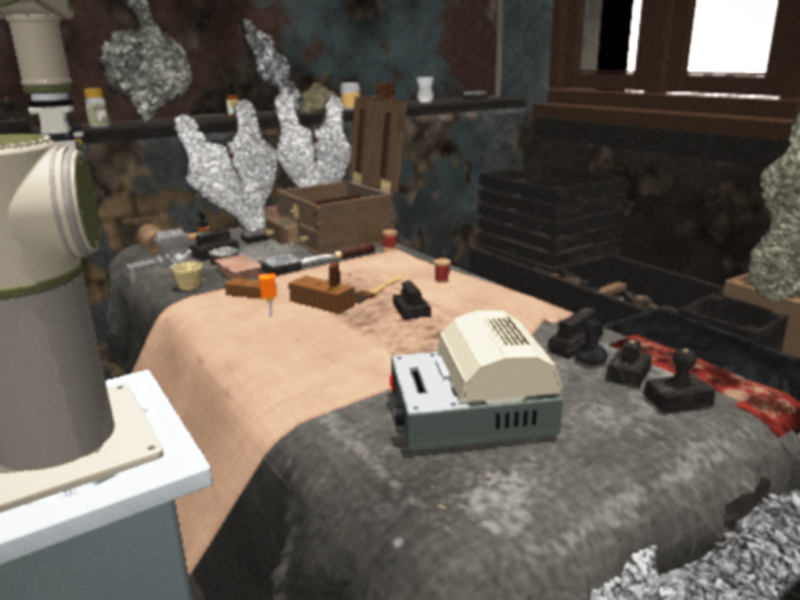

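View pics/top0.png

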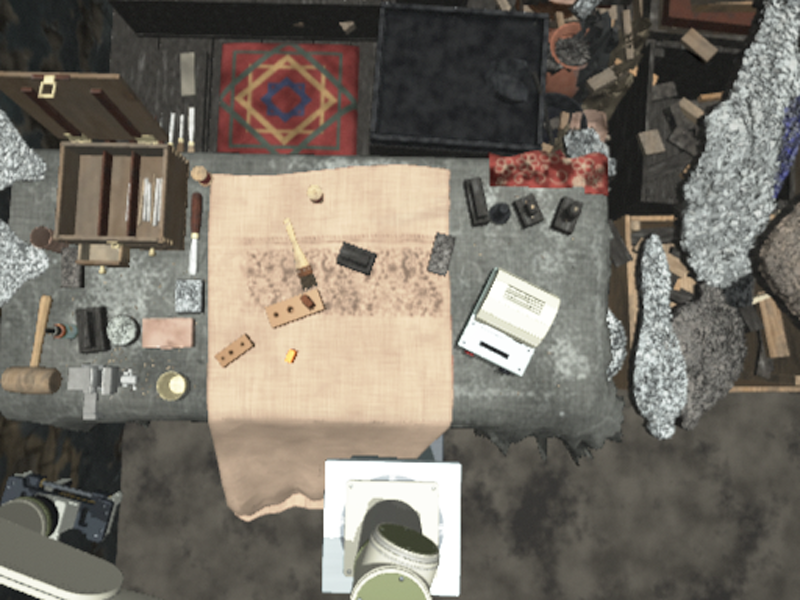

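Run:
```python
import cv2,numpy as np
t=np.load("top0.npz")["image"][:,:,::-1]; s=np.load("side0.npz")["image"][:,:,::-1]
def crop(im,u0,v0,w,h,n,k):
    cv2.imwrite(n,cv2.resize(im[v0:v0+h,u0:u0+w],None,fx=k,fy=k,interpolation=cv2.INTER_CUBIC))
crop(t,130,175,100,65,"pics/ct1.png",8)
crop(t,285,160,80,85,"pics/ct2.png",7)
crop(s,140,150,100,60,"pics/cs1.png",8)
crop(s,240,190,130,100,"pics/cs2.png",6)
```

```text
(no output)
```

View pics/ct1.png

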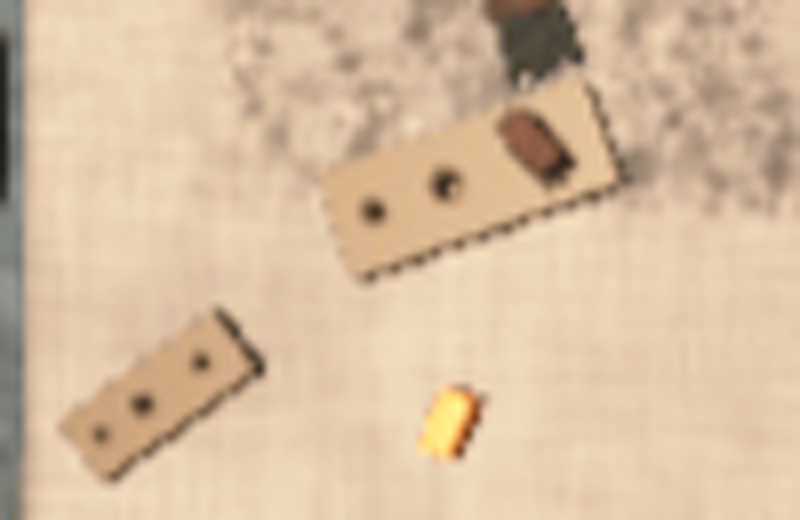

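View pics/ct2.png

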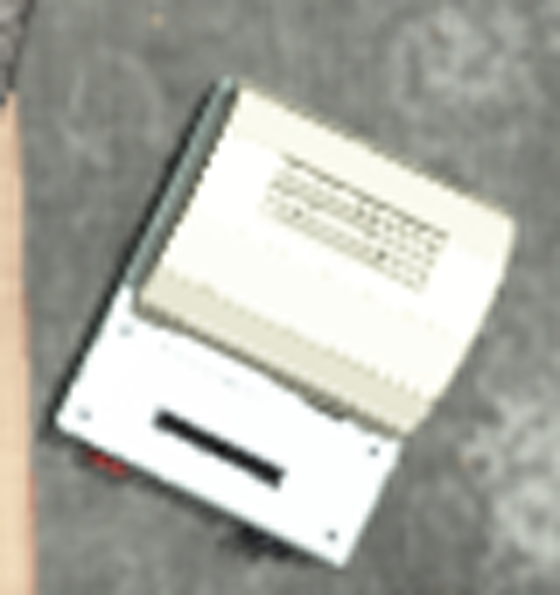

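View pics/cs1.png

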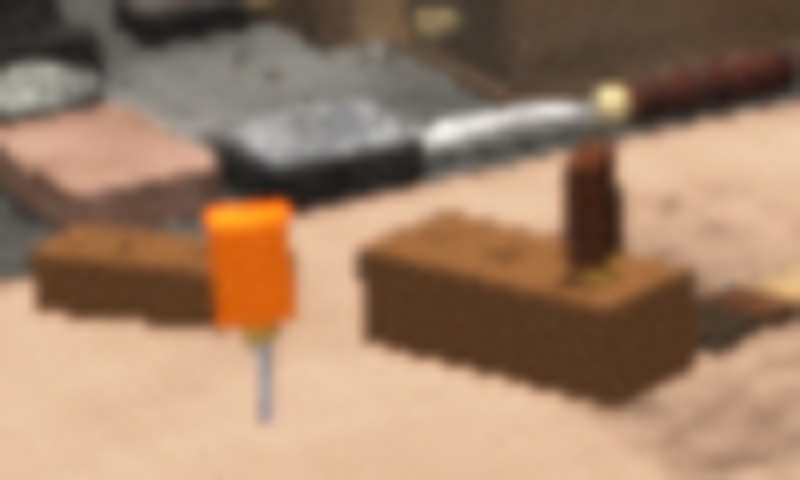

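View pics/cs2.png

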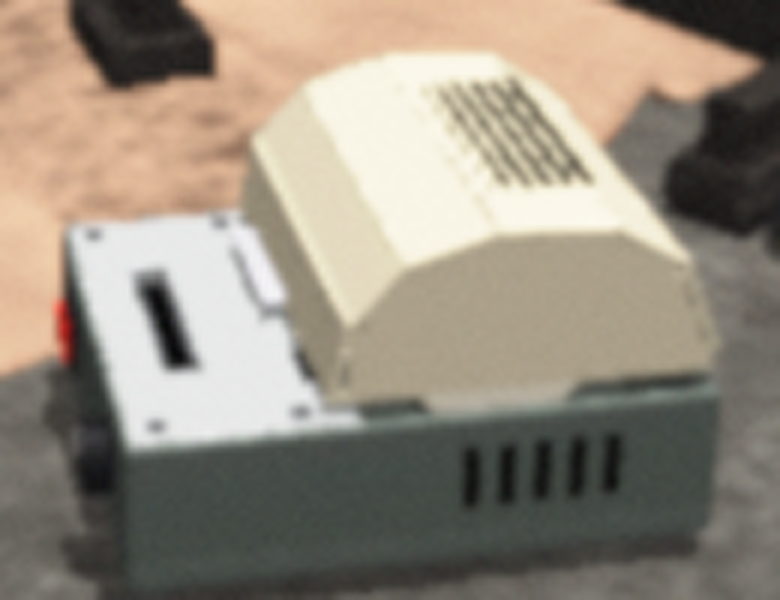

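Candidates for the key: the dark wooden handle in the large stand (top 308,300; side 335,273 in the 800-px views), against the orange look-alike near (290,355) top. Stands: the large one (297,308) against the small one (235,350). I choose the dark key in the large stand. It is in the right-hand (-y) hole, which fits "middle is 38 mm along +y". The honer sits at (508,320), with its front (red switch) facing the robot.

```bash
cat > h.py <<'E'
import numpy as np,cv2
def ray(c,uv):
    uv=np.atleast_2d(uv).astype(float); T=c["T"]
    d=np.c_[(uv[:,0]-c["cx"])/c["fx"],(uv[:,1]-c["cy"])/c["fy"],np.ones(len(uv))]@T[:3,:3].T
    return T[:3,3],d
def plane(c,uv,z):
    o,d=ray(c,uv); return o+d*((z-o[2])/d[:,2])[:,None]
def proj(c,P):
    P=np.atleast_2d(P); T=c["T"]; q=(P-T[:3,3])@T[:3,:3]
    return np.c_[q[:,0]/q[:,2]*c["fx"]+c["cx"],q[:,1]/q[:,2]*c["fy"]+c["cy"]]
def comps(mask,u0,v0,u1,v1,amin=4):
    m=np.zeros_like(mask,np.uint8); m[v0:v1,u0:u1]=mask[v0:v1,u0:u1]
    n,l,s,ce=cv2.connectedComponentsWithStats(m.astype(np.uint8)); 
    return [(s[i],ce[i],l==i) for i in range(1,n) if s[i,4]>=amin]
def rect(c,m,z):
    cs,_=cv2.findContours(m.astype(np.uint8),cv2.RETR_EXTERNAL,cv2.CHAIN_APPROX_NONE)
    k=max(cs,key=len)[:,0,:]; P=plane(c,k,z)[:,:2].astype(np.float32)
    return cv2.minAreaRect(P)
E
python3 - <<'E'
from h import *
t=dict(np.load("top0.npz")); s=dict(np.load("side0.npz"))
im=t["image"].astype(int); hsv=cv2.cvtColor(t["image"],cv2.COLOR_RGB2HSV)
np.set_printoptions(linewidth=200)
# print HSV around stand
print(hsv[190:206:3,170:210:2].tolist()[2])
print("S\n",hsv[186:202,188:206,1]);print("V\n",hsv[186:202,188:206,2])
print("slotV\n",im[215:232,304:330].mean(2).astype(int))
E
```

```text
[[15, 82, 218], [15, 92, 213], [15, 92, 219], [15, 93, 219], [15, 92, 221], [15, 90, 221], [16, 90, 222], [15, 101, 167], [14, 98, 145], [15, 91, 219], [16, 87, 224], [16, 88, 224], [16, 86, 225], [14, 101, 146], [12, 127, 76], [14, 98, 101], [16, 87, 221], [16, 84, 229], [15, 89, 213], [14, 69, 136]]
S
 [[ 65  65  66  65  66  68  62  65  70  76  79  85  85  86  84  91  68  66]
 [ 66  65  66  66  68  66  79  83  83  84  85  86  84  85  84  87  82  67]
 [ 67  66  64  79  83  78  97  97  91  87  84  86  85  84  83  83  92  67]
 [ 78  81  81  87  92 104 124 127 102  92  89  84  85  84  82  83  90  74]
 [ 87  89  88  92 102 124 129 129 129 117  90  88  85  84  83  84  89  92]
 [ 88  88  89  90 103 127 128 131 129 129 106  91  86  84  83  84  83  91]
 [ 89  88  87  87  93 111 128 130 128 131 131 100  89  86  84  84  82  89]
 [ 89  89  87  87  86 100 125 127 127 132 127 129  98  90  83  83  83  89]
 [ 89  88  87  87  87  91 102 124 129 128 127 130 129  92  88  83  83  83]
 [ 88  87  88  86  86  87  91 103 127 127 127 129 121 100  88  83  83  84]
 [ 91  87  87  87  88  86  86  91 101 119 12
[... 2737 characters left out ...]
 145  84  54  34  52  89 177 224 248 253 253 253 253 253]
 [159 211 244 251 253 254 254 254 254 254 253 253 246 228 154  85  48  33  50  89 174 226 252 253 253 253]
 [ 83 111 159 211 249 252 253 254 254 253 253 253 253 253 247 228 154  83  46  30  55 147 249 253 253 253]
 [ 98  89  81 107 187 218 244 251 253 253 253 253 253 253 253 252 246 192 118  69  69 207 251 253 253 253]
 [111  94  87  77  79 110 158 211 243 251 253 253 253 253 253 253 253 249 243 187 141 244 253 253 253 253]
 [137 126 117  96  86  83  80 110 159 210 243 251 253 253 253 253 253 253 253 249 244 252 253 253 253 253]
 [147 142 136 126 124  98  82  85  86 111 158 209 242 251 253 253 253 253 253 253 253 253 253 253 253 253]]
```

```bash
cat > m.py <<'E'
from h import *
t=dict(np.load("top0.npz")); s=dict(np.load("side0.npz"))
im=t["image"].astype(int); hsv=cv2.cvtColor(t["image"],cv2.COLOR_RGB2HSV)
def pca(c,w,u0,v0,z):
    v,u=np.nonzero(w>0); ww=w[v,u]; P=plane(c,np.c_[u+u0,v+v0],z)[:,:2]
    m=(P*ww[:,None]).sum(0)/ww.sum(); C=((P-m)*ww[:,None]).T@(P-m)/ww.sum(); e,V=np.linalg.eigh(C)
    return m,V[:,1],np.sqrt(12*e)
# slot top
g=im.mean(2)[216:230,304:328]; 
w=np.clip(254-g-25,0,None)
vv,uu=np.mgrid[216:230,304:328]
lab=[x for x in comps(g<229,0,0,24,14,30)]
print([(a[0],a[1]) for a in lab])
mask=max(lab,key=lambda a:a[2].sum() if a[0][0]<8 and a[0][1]<6 else 0)[2]
mask=cv2.dilate(mask.astype(np.uint8),np.ones((3,3)))
print("slot top",pca(t,(254-g)*mask,304,216,.062))
# slot side
gs=s["image"].astype(int).mean(2)
m=comps(gs<90,260,232,276,254)
for a in m: print(a[0])
M=max(m,key=lambda a:a[0][4])[2]
M=cv2.dilate(M.astype(np.uint8),np.ones((3,3)))
print("slot side",pca(s,np.clip(215-gs,0,None)*M,0,0,.062))
# stand: bright brown
st=(hsv[...,1]>76)&(hsv[...,2]>200)&(hsv[...,0]<20)
for a in comps(st,160,175,215,215,100): print("stand",a[0],rect(t,a[2],.045))
# holes
V=hsv[...,2].astype(float)
for (u0,v0,u1,v1) in ((172,196,182,206),(180,193,192,203)):
    P=np.clip(210-V[v0:v1,u0:u1],0,None); vv,uu=np.mgrid[v0:v1,u0:u1]
    c=[(P*uu).sum()/P.sum(),(P*vv).sum()/P.sum()]; print("hole",c,plane(t,c,.045))
hm=(hsv[...,1]>100)&(V>117)&(V<170)
for a in comps(hm,188,186,206,202,15):
    print("handle",a[0],a[1],rect(t,a[2],.095),plane(t,a[1],.095), pca(t,a[2].astype(float),0,0,.095))
# key side
hs=cv2.cvtColor(s["image"],cv2.COLOR_RGB2HSV)
print(hs[166:188,208:220,2])
print(hs[166:188,208:220,1])
E
python3 m.py
```

```text
[(array([ 2,  2, 20, 12, 81], dtype=int32), array([11.95061728,  7.45679012]))]
slot top (array([ 0.42014861, -0.22330062]), array([0.43142281, 0.90214986]), array([0.01104839, 0.07155656]))
[264 237   8  14  54]
slot side (array([ 0.4171207 , -0.22917298]), array([0.42931434, 0.90315513]), array([0.01089004, 0.06494372]))
stand [169 185  38  24 379] ((0.5077823996543884, 0.24028992652893066), (0.050814297050237656, 0.12727554142475128), 20.700498580932617)
hole [np.float64(176.24215809284817), np.float64(200.97867001254704)] [[0.48988947 0.28109077 0.045     ]]
hole [np.float64(185.1394779771615), np.float64(197.5668841761827)] [[0.50302246 0.24922328 0.045     ]]
handle [192 189   7   8  35] [195.2 192. ] ((0.5208263397216797, 0.2047591507434845), (0.026377905160188675, 0.015447423793375492), 35.46981430053711) [[0.52066123 0.20512198 0.095     ]] (array([0.5206643 , 0.20512328]), array([-0.80630772, -0.59149628]), array([0.01596414, 0.02628872]))
[[108 101  91  88  88  91  88  88  99 106 119 124]
 [ 91  89  85  92  96 101 103 104 114 148 180 196]
 [112 126 124 118 115 118 121 117 
[... 1409 characters left out ...]
129 161 174 169 164 129  96  88  83]
 [ 76  83 101 130 163 170 170 162 136 106  90  86]
 [ 77  85 101 130 163 162 158 159 146 102  90  84]
 [ 79  84  99 127 153 165 166 159 147 106  89  83]
 [ 89  92 102 131 154 156 163 149 141 104  90  86]
 [119 118 123 137 169 167 167 167 148 108  92  85]
 [146 145 147 148 155 165 158 161 149 110  95  87]
 [158 159 160 158 152 167 169 163 160 136 112  99]
 [157 163 155 162 159 165 161 171 168 156 140 133]
 [159 156 156 153 163 167 169 171 169 160 155 152]
 [157 159 157 159 170 172 171 162 163 163 158 155]
 [158 157 163 157 166 163 163 162 160 160 156 155]
 [161 161 155 157 159 161 160 162 159 158 159 159]
 [157 157 160 155 156 160 155 154 156 158 158 158]]
```

Measured: slot middle at about (0.420,-0.223), with honer y along (0.431,0.902). The stand's rectangle is 127x51 mm. The hole worked out from the stand is (0.5215,0.2048), against a handle top centre of (0.5207,0.2051), so they agree. The handle's long axis is at about 36°, so the jaws need to be at 126°. Moving above the key.

Emit:
drive_tool --pt "0 0.4 -0.4 0 0 0 0.02" --pt "0 1.2 -1.2 0 0 0 0.06" --pt "0 2.2 -2.2 0 0 0 0.12" --pt "0 3.3 -3.2 0 0 0 0.18" --pt "0 4.4 -4.3 0 0 0 0.24" --pt "0 5.5 -5.4 0 0 0 0.3" --pt "0 6.6 -6.5 0 0 0 0.36" --pt "0 7.7 -7.5 0 0 0 0.42" --pt "0 8.8 -8.6 0 0 0 0.48" --pt "0 9.9 -9.7 0 0 0 0.54" --pt "0 11 -10.8 -0.3 0 0 0.6" --pt "0 12.1 -11.9 -0.8 0 0 0.66" --pt "0 13.1 -12.9 -1.3 0 0 0.72" --pt "0 14.1 -13.8 -1.8 0 0 0.77" --pt "0 14.9 -14.5 -2.2 0 0 0.81" --pt "0 15.3 -14.9 -2.4 0 0 0.83" --pt "0 15.5 -15.1 -2.5 0 0 0.85" --pt "0 15.57 -15.19 -2.5 0 0 0.85" --pt "0 15.57 -15.19 -2.5 0 0 0.85" --pt "0 15.57 -15.19 -2.5 0 0 0.85" --squeeze 45

```text
t: 1.77
tool_pos: [0.521, 0.2058, 0.1812]
orientation: [0.97, -2.988, -0.0]
force: [0.2, 0.1, 0.9]
opening: 0.0929
```

```bash
cat >> h.py <<'E'
def snap(tag,crops,k=6):
    from plant import robot
    out={}
    for n,(u0,v0,w,h) in crops.items():
        c=robot.read_camera(n); np.savez(f"{n}_{tag}.npz",**c); out[n]=c
        cv2.imwrite(f"pics/{n}_{tag}.png",cv2.resize(c["image"][v0:v0+h,u0:u0+w,::-1],None,fx=k,fy=k,interpolation=cv2.INTER_CUBIC))
    return out
def st():
    from plant import robot
    from scipy.spatial.transform import Rotation as R
    s=robot.read_state(); M=R.from_rotvec(s["orientation"]).as_matrix()
    print("t",round(s["t"],2),"pos",np.round(s["tool_pos"],4),"z",np.round(M[:,2],3),"yaw y",round(np.degrees(np.arctan2(M[1,1],M[0,1])),2),"F",np.round(s["force"],2),"M",np.round(s["wrist_torque"],2),"op",round(s["opening"],4),"j6",round(s["q"][5],2))
    return s
E
python3 - <<'E'
from h import *
st(); snap("a",dict(side=(150,80,130,100),top=(140,150,110,80)))
E
```

```text
t 1.77 pos [0.521  0.2058 0.1812] z [-0.  0. -1.] yaw y 125.96 F [0.17 0.14 0.92] M [0.05 0.01 0.03] op 0.0929 j6 -1.91
```

View pics/side_a.png

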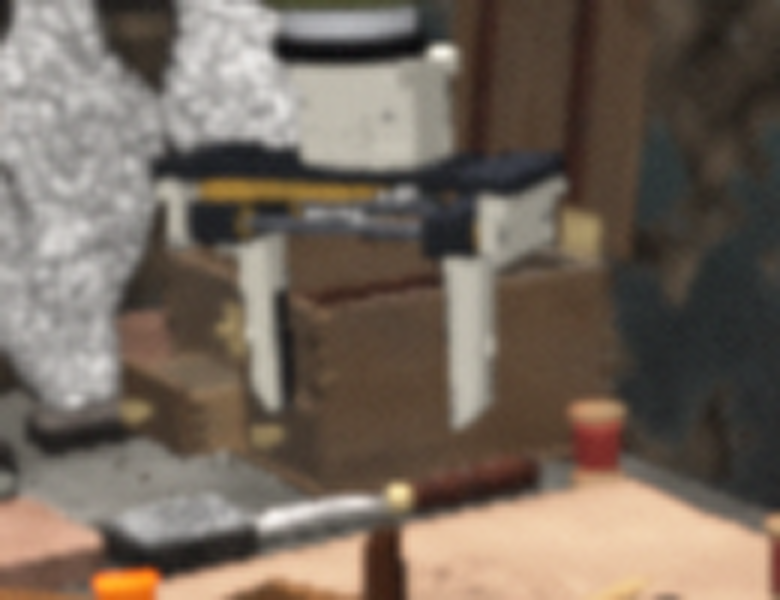

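View pics/top_a.png

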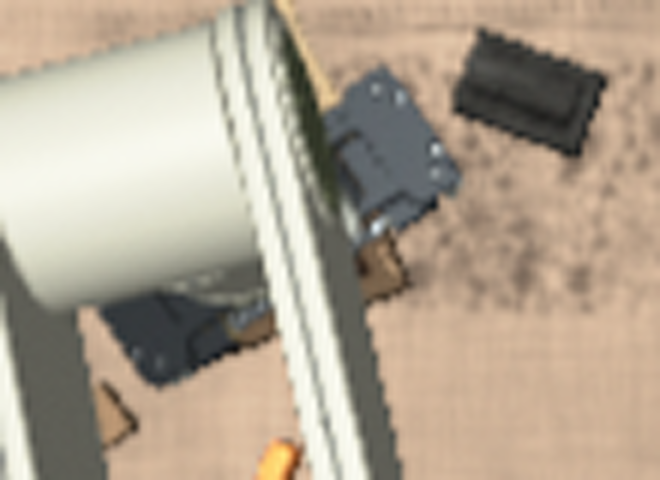

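The side view shows the open fingers straddling the key: tips at crop (267,405) and (470,428), key top at (385,535). The top view is blocked by the arm. Checking the side-camera alignment by projecting.

Run:
```python
from h import *
s=dict(np.load("side0.npz"));t=dict(np.load("top0.npz"))
for P in ([.521,.205,.095],[.521,.205,.073],[.521,.205,.051]): print(proj(s,P))
V=s["image"].astype(int).mean(2)
for v in (172,176,180): 
    r=V[v,206:222]; bg=np.interp(np.arange(16),[0,15],[r[0],r[-1]]); w=np.clip(bg-r,0,None); print(v,(w*np.arange(206,222)).sum()/w.sum())
# finger tips expected vs seen
from h import snap
d=np.radians(126); y=np.array([np.cos(d),np.sin(d),0])
for sg in (-1,1):
    print(proj(s,np.array([.521,.2058,.156])+sg*y*.0555), "seen",[150+267/6,80+405/6] if sg>0 else [150+470/6,80+428/6])
```

```text
[[213.19820235 167.7008051 ]]
[[213.62890056 174.55200996]]
[[214.05418155 181.31704199]]
172 213.3691004170252
176 213.71288130107612
180 213.7980982274741
[[228.86967319 149.59015305]] seen [228.33333333333331, 151.33333333333331]
[[195.32860428 146.81690365]] seen [194.5, 147.5]
```

Emit:
drive_tool --pt "0 0 -0.02 -0.3 0 0 0" --pt "0 0 -0.03 -1 0 0 0" --pt "0 0 -0.03 -1.8 0 0 0" --pt "0 0 -0.03 -2.6 0 0 0" --pt "0 0 -0.03 -3.3 0 0 0" --pt "0 0 -0.03 -3.8 0 0 0" --pt "0 0 -0.03 -4.05 0 0 0" --pt "0 0 -0.03 -4.1 0 0 0" --pt "0 0 -0.03 -4.1 0 0 0" --pt "1 0 -0.03 -4.1 0 0 0" --pt "1 0 -0.03 -4.1 0 0 0" --pt "1 0 -0.03 -4.1 0 0 0" --pt "1 0 -0.03 -4.1 0 0 0" --pt "1 0 -0.03 -4.1 0 0 0" --pt "1 0 -0.03 -4.1 0 0 0" --pt "1 0 -0.03 -4.1 0 0 0" --pt "1 0 -0.03 -4.1 0 0 0" --pt "1 0 -0.03 -4.1 0 0 0" --pt "1 0 -0.03 -4.1 0 0 0" --squeeze 45

```text
t: 3.45
tool_pos: [0.5212, 0.2048, 0.0786]
orientation: [0.971, -2.988, -0.0]
force: [-0.2, 0.4, 0.6]
opening: 0.0312
```

Run:
```python
from h import *
st(); snap("b",dict(side=(160,110,110,90)))
```

```text
t 3.45 pos [0.5212 0.2048 0.0786] z [-0.  0. -1.] yaw y 125.99 F [-0.19  0.43  0.6 ] M [ 0.1   0.06 -0.  ] op 0.0312 j6 -1.92
```

View pics/side_b.png

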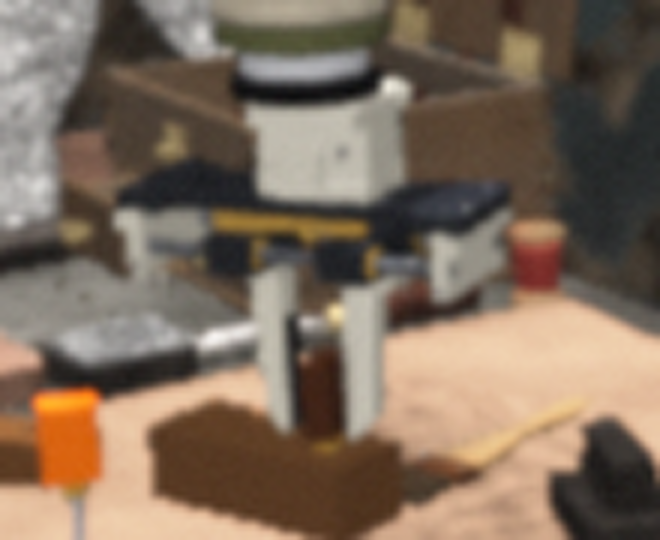

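The fingers have the key between them and are probably still closing (31 mm). I'll wait a few more rows.

Emit:
drive_tool --pt "1 0 0 0 0 0 0" --pt "1 0 0 0 0 0 0" --pt "1 0 0 0 0 0 0" --pt "1 0 0 0 0 0 0" --pt "1 0 0 0 0 0 0"

```text
t: 3.92
tool_pos: [0.5212, 0.2048, 0.0786]
orientation: [-0.971, 2.988, -0.0]
force: [0.2, 0.2, 0.3]
opening: 0.0154
```

Run:
```python
from h import *
st()
```

```text
t 3.92 pos [0.5212 0.2048 0.0786] z [ 0. -0. -1.] yaw y 125.99 F [0.22 0.21 0.31] M [ 0.07  0.02 -0.01] op 0.0154 j6 -1.92
```

Emit:
drive_tool --pt "1 0 0 0.15 0 0 0" --pt "1 0 0 0.4 0 0 0" --pt "1 0 0 0.8 0 0 0" --pt "1 0 0 1.3 0 0 0" --pt "1 0 0 1.8 0 0 0" --pt "1 0 0 2.3 0 0 0" --pt "1 0 0 2.8 0 0 0" --pt "1 0 0 3.3 0 0 0" --pt "1 0 0 3.8 0 0 0" --pt "1 0 0 4.2 0 0 0" --pt "1 0 0 4.4 0 0 0" --pt "1 0 0 4.46 0 0 0" --pt "1 0 0 4.46 0 0 0"

```text
t: 5.0
tool_pos: [0.5213, 0.2049, 0.1904]
orientation: [-0.97, 2.988, -0.0]
force: [-0.3, -0.2, -0.4]
opening: 0.0156
```

Run:
```python
from h import *
st(); snap("c",dict(side=(160,80,110,90)))
```

```text
t 5.0 pos [0.5213 0.2049 0.1904] z [ 0.  0. -1.] yaw y 125.99 F [-0.32 -0.17 -0.42] M [0.01 0.08 0.04] op 0.0156 j6 -1.92
```

View pics/side_c.png

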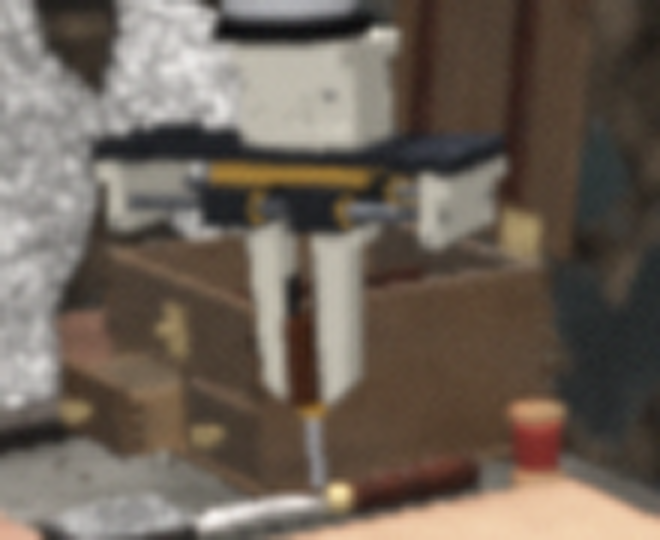

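The key is out, gripped and upright (pin from crop (313,415) to (320,485)). Carrying it to above slot_entry.

Emit:
drive_tool --pt "1 -0.1 -0.4 0 0 0 -0.03" --pt "1 -0.3 -1.2 0 0 0 -0.08" --pt "1 -0.6 -2.3 0 0 0 -0.14" --pt "1 -0.9 -3.5 0 0 0 -0.21" --pt "1 -1.2 -4.7 0 0 0 -0.28" --pt "1 -1.5 -5.9 0 0 0 -0.35" --pt "1 -1.8 -7.1 0 0 0 -0.43" --pt "1 -2.1 -8.3 0 0 0 -0.5" --pt "1 -2.4 -9.5 0 0 0 -0.57" --pt "1 -2.7 -10.7 0 0 0 -0.64" --pt "1 -3.0 -11.9 0 0 0 -0.71" --pt "1 -3.3 -13.1 0 0 0 -0.78" --pt "1 -3.6 -14.3 0 0 0 -0.85" --pt "1 -3.9 -15.5 0 0 0 -0.93" --pt "1 -4.15 -16.6 0 0 0 -0.99" --pt "1 -4.3 -17.4 0 0 0 -1.04" --pt "1 -4.45 -17.85 0 0 0 -1.07" --pt "1 -4.48 -18.03 0 0 0 -1.075" --pt "1 -4.48 -18.03 0 0 0 -1.075" --pt "1 -4.48 -18.03 0 0 0 -1.075"

```text
t: 6.72
tool_pos: [0.4091, -0.2452, 0.1898]
orientation: [-0.695, -3.063, -0.001]
force: [-0.6, 1.0, 0.2]
opening: 0.0156
```

Run:
```python
from h import *
st(); snap("d",dict(side=(215,140,130,110),top=(270,140,110,110)))
```

```text
t 6.72 pos [ 0.4091 -0.2452  0.1898] z [-0.     0.001 -1.   ] yaw y 64.45 F [-0.61  0.97  0.2 ] M [-0.06 -0.   -0.03] op 0.0156 j6 -1.77
```

View pics/side_d.png

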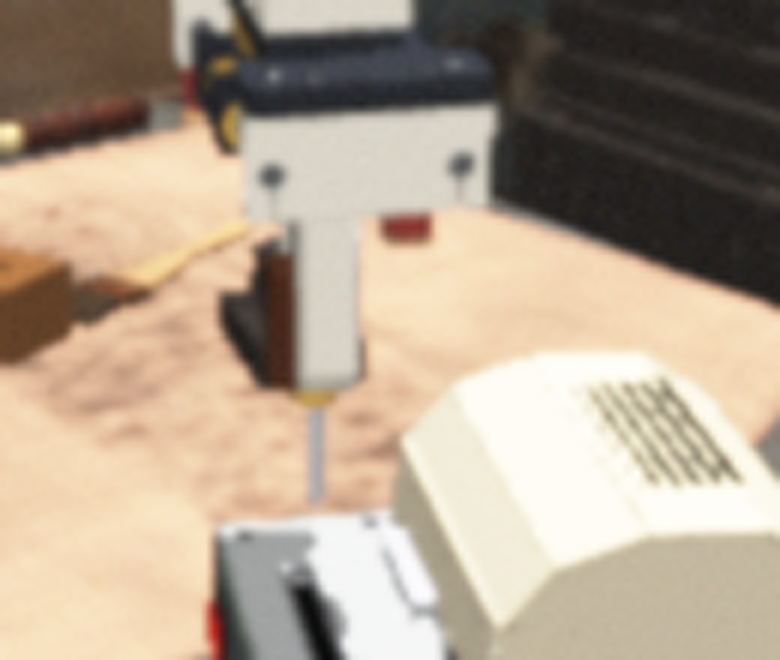

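View pics/top_d.png

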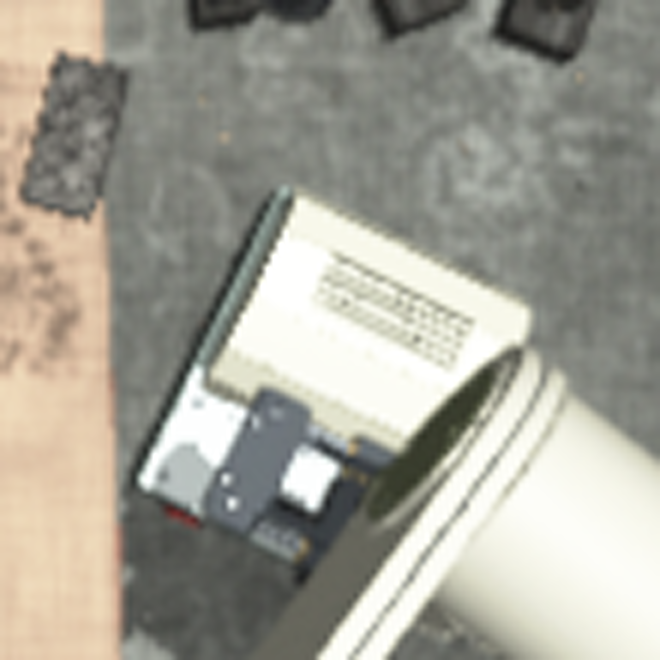

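Only the side view is usable here: the pin tip is at crop (316,497), and the slot starts near crop (295,570). That camera's lateral axis lies close to honer x, the tight direction, so I'll measure the pin and slot in it.

Run:
```python
from h import *
np.set_printoptions(linewidth=200)
s0=dict(np.load("side0.npz")); sd=dict(np.load("side_d.npz"))
g=s0["image"].astype(int).mean(2)
print(g[232:255,260:278].astype(int))
ym=np.array([.4314,.902]); xm=np.array([.902,-.4314])
slot=np.array([.4201,-.2233])
# slot rows: dark-weighted centers -> honer x offset 
for v in range(238,250,2):
    r=g[v,258:280]; w=np.clip(200-r,0,None); u=(w*np.arange(258,280)).sum()/w.sum()
    P=plane(s0,[u,v],.062)[0,:2]-slot; print(v,round(u,2),"honer x,y",np.round([P@xm,P@ym],4))
# pin
gd=sd["image"].astype(int)
print(gd[206:228,258:278].mean(2).astype(int))
```

```text
[[232 232 232 232 231 233 232 232 232 232 233 233 231 233 232 232 232 227]
 [232 231 232 231 230 229 228 229 232 232 232 232 232 232 232 232 231 229]
 [231 230 226 222 213 206 201 211 227 232 232 232 232 233 231 232 232 231]
 [230 220 194 170 159 152 148 173 217 230 232 232 232 232 232 232 233 232]
 [231 219 175 135 119 115 112 146 205 228 231 232 232 232 232 232 232 231]
 [231 223 172 116  84  73  76 114 180 220 230 232 232 233 232 231 233 232]
 [231 225 173 106  55  32  39  77 148 210 229 231 232 233 232 232 232 231]
 [232 227 189 121  63  24  20  53 117 189 224 232 232 232 232 233 232 232]
 [232 229 212 161  90  36  13  37  91 159 214 230 232 233 232 232 232 232]
 [232 231 227 188 119  52  13  22  63 132 202 228 232 231 232 232 232 232]
 [232 232 230 214 156  75  27  19  46 110 179 221 230 232 232 232 232 233]
 [232 232 231 224 181 106  40  12  39  88 155 211 230 232 231 232 232 232]
 [232 232 232 229 198 126  51  11  25  65 134 202 228 232 232 232 232 232]
 [232 232 232 229 215 157  79  25  17  48 107 178 221 230 233 232 232 233]
 [232 231 232 231 225 182 106  41  15  32  83 152 
[... 1983 characters left out ...]
93 202 205 205 201 195 190 189 195]
 [210 212 211 207 209 209 209 204 190 176 173 186 195 197 197 191 185 177 177 185]
 [204 206 202 204 206 209 210 206 189 178 170 180 188 188 188 187 183 181 180 191]
 [193 194 194 196 204 205 205 198 184 176 172 177 179 179 179 180 180 181 186 194]
 [180 184 187 192 198 201 198 193 178 176 177 176 171 167 168 172 173 176 181 189]
 [181 183 189 193 193 190 188 189 183 185 184 180 171 167 163 169 171 175 181 190]
 [190 189 190 191 186 185 188 192 195 201 203 202 202 197 195 195 198 191 196 212]
 [209 206 205 205 205 210 217 223 227 231 236 236 236 235 235 234 231 207 190 202]
 [229 228 227 228 228 229 232 233 236 241 244 244 244 244 244 244 240 216 186 197]]
```

```bash
cat > pin.py <<'E'
from h import *
def pin(c,u0,u1,rows,Z,verbose=1):
    im=c["image"].astype(float); out=[]
    for v in rows:
        r=im[v,u0:u1]; w=r[:,2]/(r[:,0]+1)   # blue/red
        w=np.clip(w-np.median(w)-.06,0,None); 
        out.append(((w*np.arange(u0,u1)).sum()/w.sum(),v))
    return np.array(out)
E
python3 - <<'E'
from pin import *
sd=dict(np.load("side_d.npz"))
p=pin(sd,261,274,range(209,222),0); print(np.round(p[:,0],2))
tcp=np.array([.4091,-.2452,.1898])
for z in (.157-.01,.14,.13,.118): print(z,proj(sd,[tcp[0],tcp[1],z]))
E
```

```text
[267.09 267.11 267.11 267.1  267.09 267.11 267.14 267.19 267.2  267.17
 267.18 267.2  267.22]
0.147 [[268.0666069  209.95497747]]
0.14 [[268.10739634 213.17292619]]
0.13 [[268.16523117 217.73561362]]
0.118 [[268.23396475 223.15812268]]
```

The pin appears 0.95 px (about 1.7 mm) toward -x from the nominal line, and the slot line is 0.2 mm off. I'll shift by about +2 mm in honer x, lower to about 8 mm above the deck, and check again.

Emit:
drive_tool --pt "1 0.03 -0.01 -0.3 0 0 0" --pt "1 0.07 -0.035 -0.8 0 0 0" --pt "1 0.07 -0.035 -1.3 0 0 0" --pt "1 0.07 -0.035 -1.65 0 0 0" --pt "1 0.07 -0.035 -1.8 0 0 0" --pt "1 0.07 -0.035 -1.9 0 0 0" --pt "1 0.07 -0.035 -1.9 0 0 0" --pt "1 0.07 -0.035 -1.9 0 0 0"

```text
t: 7.48
tool_pos: [0.4111, -0.2469, 0.1428]
orientation: [0.696, 3.063, -0.0]
force: [-0.0, 0.2, -0.7]
opening: 0.016
```

Run:
```python
from pin import *
np.set_printoptions(linewidth=200)
st(); c=snap("e",dict(side=(235,190,70,70)),9)["side"]
print(c["image"].astype(int).mean(2)[226:252,258:278].astype(int))
```

```text
t 7.48 pos [ 0.4111 -0.2469  0.1428] z [ 0. -0. -1.] yaw y 64.4 F [-0.02  0.24 -0.67] M [-0.03  0.01 -0.02] op 0.016 j6 -1.77
[[211 206 205 198 165 139 129 112 135 157 164 164 160 161 173 193 200 174 165 198]
 [233 229 228 228 220 213 203 161 141 147 148 150 148 158 199 229 232 202 179 198]
 [221 209 206 206 205 201 196 164 143 140 141 142 149 180 221 240 243 237 231 234]
 [183 176 173 174 172 173 170 161 150 150 154 154 165 210 236 244 246 245 245 243]
 [166 165 165 164 165 161 165 163 160 157 168 168 178 218 239 245 246 247 246 244]
 [162 163 164 163 165 164 165 162 161 160 171 180 204 231 243 246 247 246 246 243]
 [165 163 163 164 164 163 164 163 163 163 171 183 205 236 245 246 246 247 246 242]
 [163 164 166 164 162 164 161 163 163 162 173 182 211 238 245 246 246 246 246 244]
 [162 163 163 158 154 153 149 150 160 165 170 178 201 236 246 246 247 246 246 246]
 [163 164 158 146 132 125 125 130 136 145 164 173 190 234 245 246 246 246 246 247]
 [162 164 163 149 124 121 125 125 123 131 161 171 185 229 244 246 247 246 247 247]
 [164 164 162 155 128 103  92  83  88 119 159 171 173 207 239
[... 484 characters left out ...]
59 150 154 162 162 166 187 229 240]
 [162 165 162 164 163 158 130  80  38  59 109 124 124 142 157 162 165 177 210 230]
 [162 162 165 163 162 162 143 100  49  34  60  74  92 124 153 161 168 193 226 238]
 [161 163 165 163 162 161 153 120  67  28  21  40  71 107 144 161 181 224 240 244]
 [156 164 165 164 161 164 157 131  81  34  14  24  53  91 139 159 185 229 242 246]
 [153 162 164 163 162 164 161 146 102  48  21  15  35  77 119 149 173 208 239 245]
 [149 160 162 162 165 164 162 154 121  70  26   9  29  60  96 138 161 189 230 240]
 [138 156 162 166 163 165 164 157 132  79  42  33  40  62  88 128 154 171 197 209]
 [131 154 164 164 164 162 163 160 146 112  86  87  94 104 117 135 155 164 172 171]]
```

View pics/side_e.png

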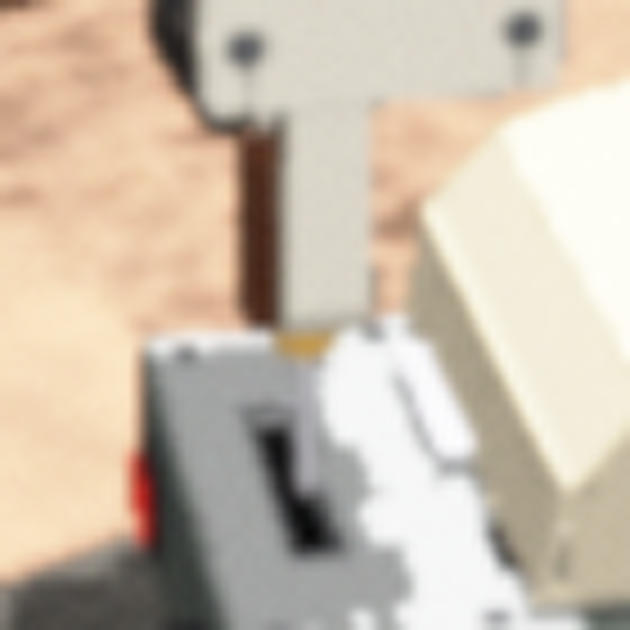

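Run:
```python
from pin import *
c=dict(np.load("side_e.npz")); tcp=[.4111,-.2469]
for z in (.1,.09,.08,.071,.062): print(z,proj(c,tcp+[z]))
im=c["image"].astype(int)
for v in (231,233,235,237,239,241,243): print(v,[tuple(x) for x in im[v,265:274]])
```

```text
0.1 [[269.62824181 231.23003513]]
0.09 [[269.67851857 235.63727074]]
0.08 [[269.72836232 240.00654871]]
0.071 [[269.77285607 243.90684883]]
0.062 [[269.81700759 247.77714903]]
231 [(np.int64(161), np.int64(163), np.int64(162)), (np.int64(161), np.int64(161), np.int64(161)), (np.int64(161), np.int64(160), np.int64(161)), (np.int64(172), np.int64(170), np.int64(172)), (np.int64(181), np.int64(180), np.int64(181)), (np.int64(204), np.int64(204), np.int64(205)), (np.int64(231), np.int64(232), np.int64(232)), (np.int64(243), np.int64(243), np.int64(243)), (np.int64(246), np.int64(246), np.int64(246))]
233 [(np.int64(162), np.int64(164), np.int64(163)), (np.int64(163), np.int64(164), np.int64(163)), (np.int64(161), np.int64(163), np.int64(163)), (np.int64(172), np.int64(172), np.int64(175)), (np.int64(182), np.int64(180), np.int64(185)), (np.int64(211), np.int64(212), np.int64(212)), (np.int64(238), np.int64(239), np.int64(239)), (np.int64(245), np.int64(246), np.int64(246)), (np.int64(246), np.int64(247), np.int64(246))]
235 [(np.int64(130), np.int64(130), np.int64(131)), (np.int64(136), 
[... 1338 characters left out ...]
(np.int64(148), np.int64(147), np.int64(151)), (np.int64(170), np.int64(168), np.int64(172)), (np.int64(159), np.int64(160), np.int64(161)), (np.int64(159), np.int64(158), np.int64(159)), (np.int64(164), np.int64(165), np.int64(165)), (np.int64(164), np.int64(166), np.int64(165))]
243 [(np.int64(68), np.int64(68), np.int64(69)), (np.int64(37), np.int64(36), np.int64(37)), (np.int64(78), np.int64(76), np.int64(78)), (np.int64(140), np.int64(138), np.int64(143)), (np.int64(159), np.int64(157), np.int64(162)), (np.int64(150), np.int64(150), np.int64(152)), (np.int64(153), np.int64(155), np.int64(155)), (np.int64(161), np.int64(164), np.int64(162)), (np.int64(162), np.int64(164), np.int64(162))]
```

The pin centre at deck height projects to u≈268.9 against the slot centre at about 268.7, so it is within 0.3 mm. Lowering gently.

Emit:
drive_tool --pt "1 0 0 -0.08 0 0 0" --pt "1 0 0 -0.17 0 0 0" --pt "1 0 0 -0.26 0 0 0" --pt "1 0 0 -0.34 0 0 0" --pt "1 0 0 -0.42 0 0 0" --pt "1 0 0 -0.5 0 0 0" --pt "1 0 0 -0.55 0 0 0" --pt "1 0 0 -0.55 0 0 0"

```text
t: 8.2
tool_pos: [0.4108, -0.2467, 0.1284]
orientation: [-0.696, -3.063, -0.0]
force: [-0.1, 0.9, -0.0]
opening: 0.0159
```

Run:
```python
from pin import *
st(); c=snap("f",dict(side=(235,200,70,60)),9)["side"]
```

```text
t 8.2 pos [ 0.4108 -0.2467  0.1284] z [-0.001  0.    -1.   ] yaw y 64.4 F [-0.1   0.93 -0.01] M [-0.02  0.   -0.04] op 0.0159 j6 -1.77
```

View pics/side_f.png

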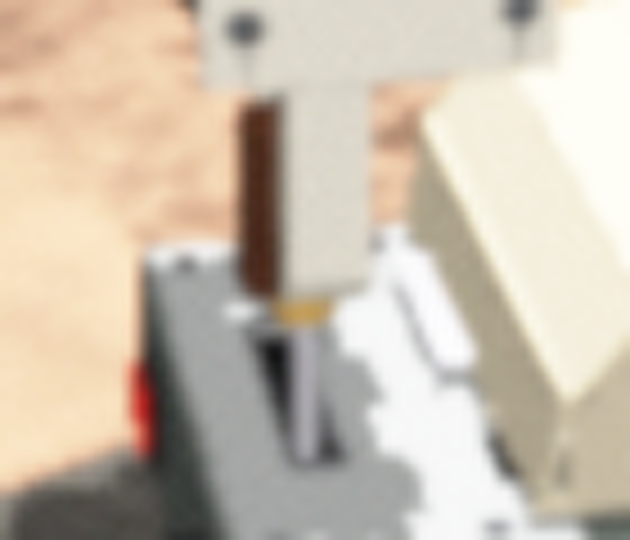

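The pin is in the slot mouth (pin crop 295-320, slot 285-340) with no contact force. Lowering to about 27 mm deep.

Emit:
drive_tool --pt "1 0 0 -0.1 0 0 0" --pt "1 0 0 -0.2 0 0 0" --pt "1 0 0 -0.3 0 0 0" --pt "1 0 0 -0.4 0 0 0" --pt "1 0 0 -0.5 0 0 0" --pt "1 0 0 -0.6 0 0 0" --pt "1 0 0 -0.7 0 0 0" --pt "1 0 0 -0.8 0 0 0" --pt "1 0 0 -0.88 0 0 0" --pt "1 0 0 -0.88 0 0 0" --pt "1 0 0 -0.88 0 0 0"

```text
t: 9.17
tool_pos: [0.4109, -0.2467, 0.1067]
orientation: [-0.696, -3.063, -0.0]
force: [-0.1, -0.1, 0.1]
opening: 0.0158
```

Run:
```python
from pin import *
st(); c=snap("g",dict(side=(235,200,70,60)),9)["side"]
```

```text
t 9.17 pos [ 0.4109 -0.2467  0.1067] z [-0.  0. -1.] yaw y 64.4 F [-0.09 -0.15  0.05] M [-0.01  0.02  0.04] op 0.0158 j6 -1.77
```

View pics/side_g.png

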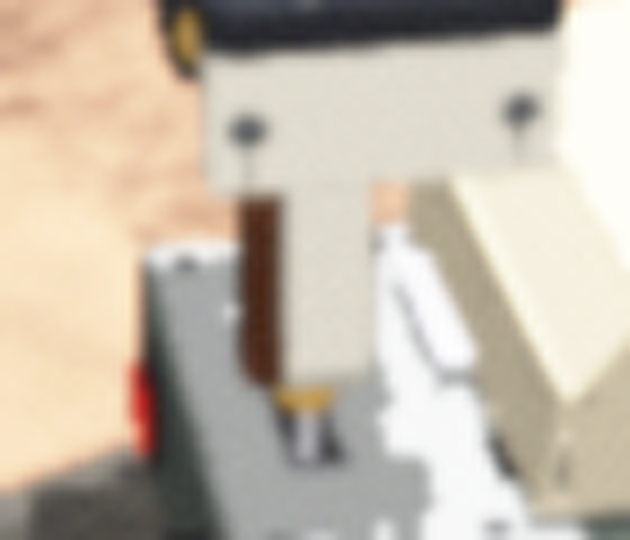

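No force, and the pin is about 27 mm deep. Sliding left along (0.431,0.902) in small steps: 8 mm first, since the tab can't be touched before about 11 mm.

Emit:
drive_tool --pt "1 0.017 0.036 0 0 0 0" --pt "1 0.035 0.072 0 0 0 0" --pt "1 0.052 0.108 0 0 0 0" --pt "1 0.069 0.144 0 0 0 0" --pt "1 0.086 0.18 0 0 0 0" --pt "1 0.104 0.217 0 0 0 0" --pt "1 0.121 0.253 0 0 0 0" --pt "1 0.138 0.289 0 0 0 0" --pt "1 0.138 0.289 0 0 0 0"

```text
t: 9.97
tool_pos: [0.4145, -0.2394, 0.1069]
orientation: [-0.696, -3.063, -0.0]
force: [0.4, -0.3, 0.4]
opening: 0.0156
```

```bash
cat >> h.py <<'E'
def hon():
    s=st(); xm=np.array([.902,-.4314]); ym=np.array([.4314,.902]); P=s["tool_pos"][:2]-np.array([.4201,-.2233])
    F=s["force"][:2]; print("honer x,y mm",np.round([P@xm*1e3,P@ym*1e3],2),"Fx,Fy",np.round([F@xm,F@ym],2))
E
python3 -c "
from h import *
hon()"
```

```text
t 9.97 pos [ 0.4145 -0.2394  0.1069] z [-0.  0. -1.] yaw y 64.41 F [ 0.4  -0.33  0.37] M [-0.01 -0.08 -0.02] op 0.0156 j6 -1.76
honer x,y mm [  1.86 -16.96] Fx,Fy [ 0.51 -0.13]
```

Emit:
drive_tool --pt "1 0.017 0.036 0 0 0 0" --pt "1 0.035 0.072 0 0 0 0" --pt "1 0.052 0.108 0 0 0 0" --pt "1 0.069 0.144 0 0 0 0" --pt "1 0.069 0.144 0 0 0 0"

```text
t: 10.38
tool_pos: [0.4161, -0.2361, 0.1069]
orientation: [-0.696, -3.063, 0.001]
force: [0.2, -0.8, -1.4]
opening: 0.016
```

```bash
python3 -c "
from h import *
hon()"
```

```text
t 10.38 pos [ 0.4161 -0.2361  0.1069] z [-0. -0. -1.] yaw y 64.4 F [ 0.18 -0.83 -1.43] M [-0.25  0.12 -0.01] op 0.016 j6 -1.75
honer x,y mm [  1.9  -13.26] Fx,Fy [ 0.52 -0.67]
```

Emit:
drive_tool --pt "1 0 0 0 0 0 0"

```text
t: 10.47
tool_pos: [0.4161, -0.2361, 0.1069]
orientation: [-0.696, -3.063, 0.0]
force: [-1.4, -1.0, -0.4]
opening: 0.0157
```

```bash
python3 -c "
from h import *
hon()"
```

```text
t 10.47 pos [ 0.4161 -0.2361  0.1069] z [-0. -0. -1.] yaw y 64.4 F [-1.45 -1.04 -0.42] M [-0.19  0.18 -0.05] op 0.0157 j6 -1.75
honer x,y mm [  1.87 -13.26] Fx,Fy [-0.86 -1.56]
```

Emit:
drive_tool --pt "1 0 0 0 0 0 0"

```text
t: 10.55
tool_pos: [0.4161, -0.2361, 0.1069]
orientation: [-0.696, -3.063, 0.0]
force: [-0.5, -1.1, -0.8]
opening: 0.0158
```

```bash
python3 -c "
from h import *
hon()"
```

```text
t 10.55 pos [ 0.4161 -0.2361  0.1069] z [-0. -0. -1.] yaw y 64.4 F [-0.47 -1.12 -0.8 ] M [-0.3   0.12  0.  ] op 0.0158 j6 -1.75
honer x,y mm [  1.89 -13.26] Fx,Fy [ 0.06 -1.21]
```

Contact at y≈-13.5: force is about -1.4 N, with a clear moment. I'll press slowly from here, 2 mm at a time.

Emit:
drive_tool --pt "1 0.009 0.018 0 0 0 0" --pt "1 0.017 0.036 0 0 0 0" --pt "1 0.026 0.054 0 0 0 0" --pt "1 0.035 0.072 0 0 0 0" --pt "1 0.035 0.072 0 0 0 0"

```text
t: 10.97
tool_pos: [0.4169, -0.2345, 0.1069]
orientation: [-0.696, -3.063, 0.001]
force: [-2.3, -4.5, -0.8]
opening: 0.0157
```

```bash
python3 -c "
from h import *
hon()"
```

```text
t 10.97 pos [ 0.4169 -0.2345  0.1069] z [-0.    -0.001 -1.   ] yaw y 64.4 F [-2.34 -4.52 -0.8 ] M [-0.97  0.57 -0.  ] op 0.0157 j6 -1.74
honer x,y mm [  1.92 -11.51] Fx,Fy [-0.15 -5.09]
```

Emit:
drive_tool --pt "1 0.009 0.018 0 0 0 0" --pt "1 0.017 0.036 0 0 0 0" --pt "1 0.026 0.054 0 0 0 0" --pt "1 0.035 0.072 0 0 0 0" --pt "1 0.035 0.072 0 0 0 0"

```text
t: 11.38
tool_pos: [0.4177, -0.2328, 0.1069]
orientation: [-0.696, -3.063, 0.001]
force: [-3.0, -4.0, 0.1]
opening: 0.016
```

```bash
python3 -c "
from h import *
hon(); snap('i',dict(side=(220,160,130,100)))"
```

```text
t 11.38 pos [ 0.4177 -0.2328  0.1069] z [-0.    -0.001 -1.   ] yaw y 64.4 F [-2.99 -4.    0.08] M [-1.07  0.64  0.  ] op 0.016 j6 -1.74
honer x,y mm [ 1.91 -9.59] Fx,Fy [-0.97 -4.89]
```

View pics/side_i.png

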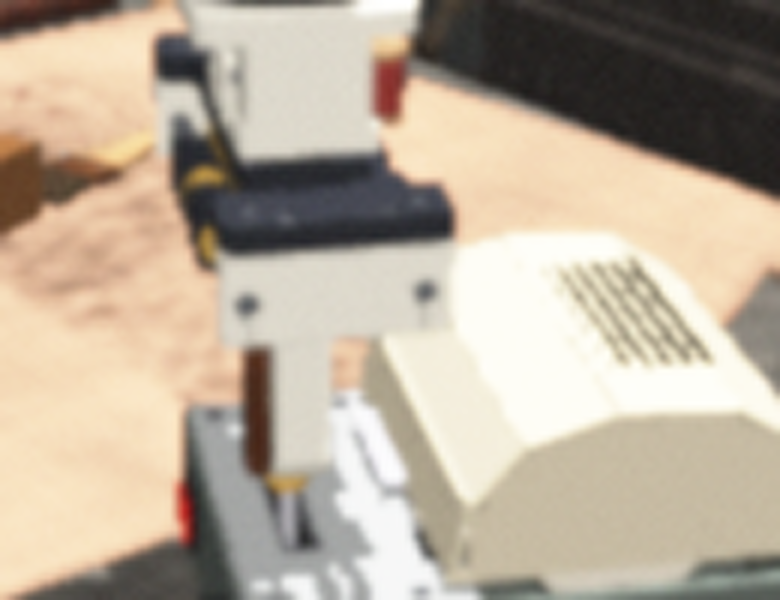

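The hood is still shut and the pin is upright in the slot. Continuing.

Emit:
drive_tool --pt "1 0.009 0.018 0 0 0 0" --pt "1 0.017 0.036 0 0 0 0" --pt "1 0.026 0.054 0 0 0 0" --pt "1 0.026 0.054 0 0 0 0"

```text
t: 11.77
tool_pos: [0.4183, -0.2315, 0.1069]
orientation: [-0.696, -3.063, 0.002]
force: [-3.5, -5.3, -1.5]
opening: 0.0157
```

```bash
python3 -c "
from h import *
hon(); snap('j',dict(side=(220,160,130,100)))
a=np.load('side_i.npz')['image'].astype(int);b=np.load('side_j.npz')['image'].astype(int)
print((np.abs(a-b).max(2)>40)[180:230,300:350].sum())"
```

```text
t 11.77 pos [ 0.4183 -0.2315  0.1069] z [-0.001 -0.001 -1.   ] yaw y 64.4 F [-3.46 -5.34 -1.52] M [-1.2   0.72  0.11] op 0.0157 j6 -1.74
honer x,y mm [ 1.91 -8.2 ] Fx,Fy [-0.82 -6.31]
1
```

Emit:
drive_tool --pt "1 0.009 0.018 0 0 0 0" --pt "1 0.013 0.027 0 0 0 0" --pt "1 0.013 0.027 0 0 0 0"

```text
t: 12.07
tool_pos: [0.4186, -0.231, 0.1069]
orientation: [-0.696, -3.063, 0.002]
force: [-3.4, -5.6, -1.1]
opening: 0.0159
```

```bash
cat > jj.py <<'E'
import sys
from h import *
tag=sys.argv[1]
hon(); snap(tag,dict(side=(220,130,130,130)))
a=np.load('side_i.npz')['image'].astype(int);b=np.load(f'side_{tag}.npz')['image'].astype(int)
print("hood change px",(np.abs(a-b).max(2)>40)[180:230,300:350].sum())
E
python3 jj.py k
```

```text
t 12.07 pos [ 0.4186 -0.231   0.1069] z [-0.001 -0.001 -1.   ] yaw y 64.4 F [-3.44 -5.63 -1.07] M [-1.22  0.72 -0.04] op 0.0159 j6 -1.73
honer x,y mm [ 1.91 -7.57] Fx,Fy [-0.67 -6.56]
hood change px 1
```

Emit:
drive_tool --pt "1 0.004 0.009 0 0 0 0" --pt "1 0.009 0.018 0 0 0 0" --pt "1 0.009 0.018 0 0 0 0"

```text
t: 12.37
tool_pos: [0.4188, -0.2305, 0.1069]
orientation: [-0.696, -3.063, 0.002]
force: [-3.0, -6.2, -1.2]
opening: 0.0159
```

```bash
python3 jj.py l
```

```text
t 12.37 pos [ 0.4188 -0.2305  0.1069] z [-0.001 -0.001 -1.   ] yaw y 64.39 F [-2.97 -6.17 -1.2 ] M [-1.32  0.76  0.05] op 0.0159 j6 -1.73
honer x,y mm [ 1.9  -7.07] Fx,Fy [-0.02 -6.84]
hood change px 3
```

Emit:
drive_tool --pt "1 0.004 0.009 0 0 0 0" --pt "1 0.009 0.018 0 0 0 0" --pt "1 0.009 0.018 0 0 0 0"

```text
t: 12.67
tool_pos: [0.419, -0.23, 0.1069]
orientation: [-0.696, -3.063, 0.002]
force: [-3.6, -5.9, -0.3]
opening: 0.0155
```

```bash
python3 jj.py m2
```

```text
t 12.67 pos [ 0.419  -0.23    0.1069] z [-0.001 -0.001 -1.   ] yaw y 64.39 F [-3.64 -5.89 -0.33] M [-1.23  0.71  0.  ] op 0.0155 j6 -1.73
honer x,y mm [ 1.92 -6.53] Fx,Fy [-0.74 -6.88]
hood change px 638
```

View pics/side_m2.png

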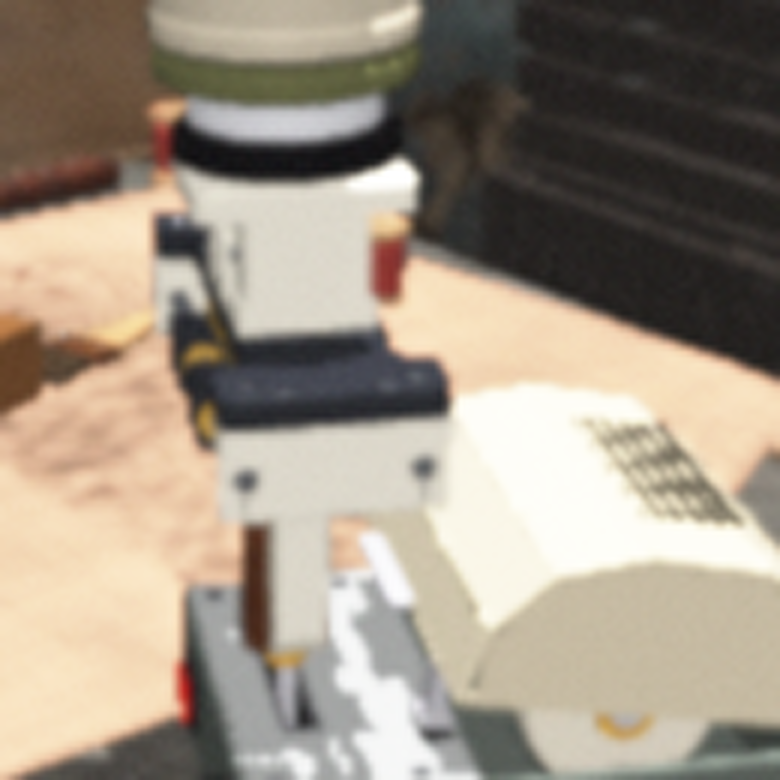

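The hood has released and is rising: the lip is clear of the deck and a wheel is visible at crop (625,725). Hold still while it finishes.

Emit:
drive_tool --pt "1 0 0 0 0 0 0" --pt "1 0 0 0 0 0 0" --pt "1 0 0 0 0 0 0" --pt "1 0 0 0 0 0 0" --pt "1 0 0 0 0 0 0" --pt "1 0 0 0 0 0 0"

```text
t: 13.22
tool_pos: [0.419, -0.23, 0.1069]
orientation: [-0.696, -3.063, 0.002]
force: [-3.7, -5.6, -0.4]
opening: 0.0155
```

```bash
python3 jj.py n
```

```text
t 13.22 pos [ 0.419  -0.23    0.1069] z [-0.001 -0.001 -1.   ] yaw y 64.39 F [-3.7  -5.57 -0.36] M [-1.2   0.67  0.02] op 0.0155 j6 -1.73
honer x,y mm [ 1.92 -6.56] Fx,Fy [-0.94 -6.62]
hood change px 1417
```

View pics/side_n.png

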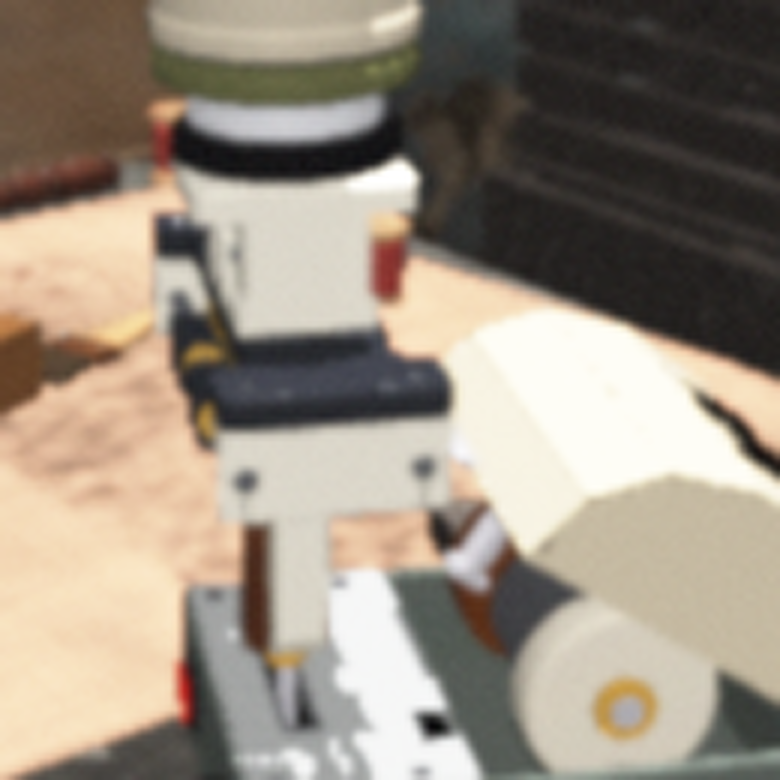

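The hood is up and the force is still about 6.6 N, well below the stop. Backing off to the right and lifting the key straight out.

Emit:
drive_tool --pt "1 -0.035 -0.072 0 0 0 0" --pt "1 -0.07 -0.144 0 0 0 0" --pt "1 -0.104 -0.217 0 0 0 0" --pt "1 -0.138 -0.289 0 0 0 0" --pt "1 -0.138 -0.289 0.1 0 0 0" --pt "1 -0.138 -0.289 0.3 0 0 0" --pt "1 -0.138 -0.289 0.6 0 0 0" --pt "1 -0.138 -0.289 0.9 0 0 0" --pt "1 -0.138 -0.289 1.2 0 0 0" --pt "1 -0.138 -0.289 1.5 0 0 0" --pt "1 -0.4 -0.16 1.9 0 0 0" --pt "1 -0.8 0.03 2.3 0 0 0" --pt "1 -1.0 0.13 2.7 0 0 0" --pt "1 -1.0 0.13 3.0 0 0 0" --pt "1 -1.0 0.13 3.3 0 0 0" --pt "1 -1.0 0.13 3.4 0 0 0" --pt "1 -1.0 0.13 3.4 0 0 0"

```text
t: 14.68
tool_pos: [0.395, -0.2267, 0.1929]
orientation: [0.696, 3.062, -0.001]
force: [-0.0, 0.0, -0.4]
opening: 0.0155
```

Run:
```python
from h import *
hon(); snap("o",dict(side=(210,110,130,130),top=(270,130,110,110)))
```

```text
t 14.68 pos [ 0.395  -0.2267  0.1929] z [ 0.001 -0.001 -1.   ] yaw y 64.4 F [-0.04  0.01 -0.43] M [-0.03  0.01 -0.02] op 0.0155 j6 -1.76
honer x,y mm [-21.16 -13.84] Fx,Fy [-0.04 -0.  ]
```

View pics/side_o.png

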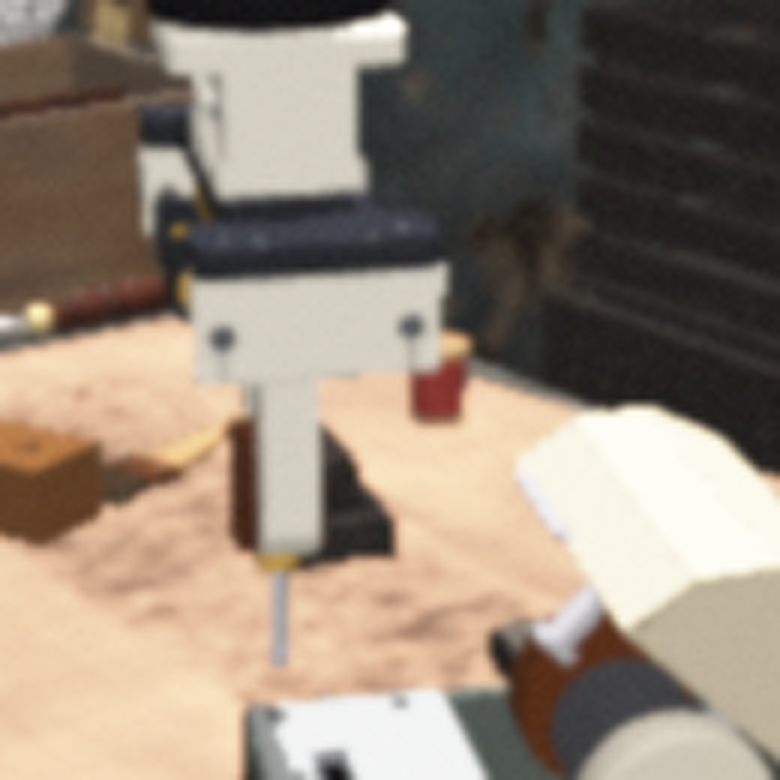

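View pics/top_o.png

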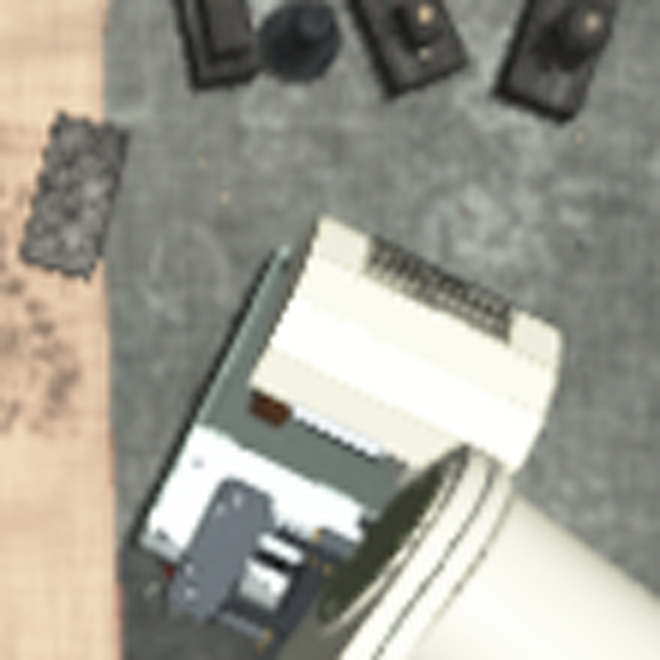

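The key is out, hanging straight in the grip (pin crop (278,572)-(280,662)), and the hood stands half open. Returning to the picking pose above the stand.

Emit:
drive_tool --pt "1 0.1 0.3 0 0 0 0.02" --pt "1 0.3 1.0 0 0 0 0.06" --pt "1 0.6 2.0 0 0 0 0.12" --pt "1 0.9 3.1 0 0 0 0.19" --pt "1 1.25 4.3 0 0 0 0.26" --pt "1 1.6 5.5 0 0 0 0.34" --pt "1 1.95 6.7 0 0 0 0.41" --pt "1 2.3 7.9 0 0 0 0.49" --pt "1 2.65 9.1 0 0 0 0.56" --pt "1 3.0 10.3 0 0 0 0.64" --pt "1 3.35 11.5 0 0 0 0.71" --pt "1 3.7 12.7 0 0 0 0.79" --pt "1 4.05 13.8 0 0 0 0.86" --pt "1 4.4 15 0 0 0 0.93" --pt "1 4.65 16 0 0 0 1.0" --pt "1 4.85 16.7 -0.1 0 0 1.04" --pt "1 5.0 17.1 -0.1 0 0 1.07" --pt "1 5.05 17.26 -0.1 0 0 1.074" --pt "1 5.05 17.26 -0.1 0 0 1.074" --pt "1 5.05 17.26 -0.1 0 0 1.074"

```text
t: 16.45
tool_pos: [0.5203, 0.2046, 0.1891]
orientation: [0.967, -2.988, 0.001]
force: [-0.5, 0.1, -0.7]
opening: 0.0162
```

Run:
```python
from pin import *
st(); c=snap("p",dict(side=(160,80,110,100)))["side"]; c0=dict(np.load("side_c.npz"))
print(np.abs(c["image"].astype(int)-c0["image"])[130:165,205:222].max(2).max(1))
for k in (c,c0): 
    im=k["image"].astype(float)[148:160,206:222]; b=im[...,2]-im[...,0]; print(np.round([(np.clip(r-np.median(r)-8,0,None)*np.arange(206,222)).sum()/np.clip(r-np.median(r)-8,0,None).sum() for r in b],2))
```

```text
t 16.45 pos [0.5203 0.2046 0.1891] z [-0.001 -0.001 -1.   ] yaw y 125.87 F [-0.46  0.08 -0.67] M [ 0.12  0.07 -0.04] op 0.0162 j6 -1.91
[29 23 23 26 29 23 18 28 24 30 33 33 41 35 30 40 38 30 21 20 23 12 20 20
 24 23 35 44 43 38 30 22 12 10  9]
[   nan    nan    nan 211.79 211.71 211.75 211.67 211.9  211.94 211.87
 211.86 211.88]
[   nan    nan 211.65 211.85 211.85 211.83 211.87 212.   212.32 212.45
 212.52 212.56]<stdin>:5: RuntimeWarning: invalid value encountered in scalar divide
```

View pics/side_p.png

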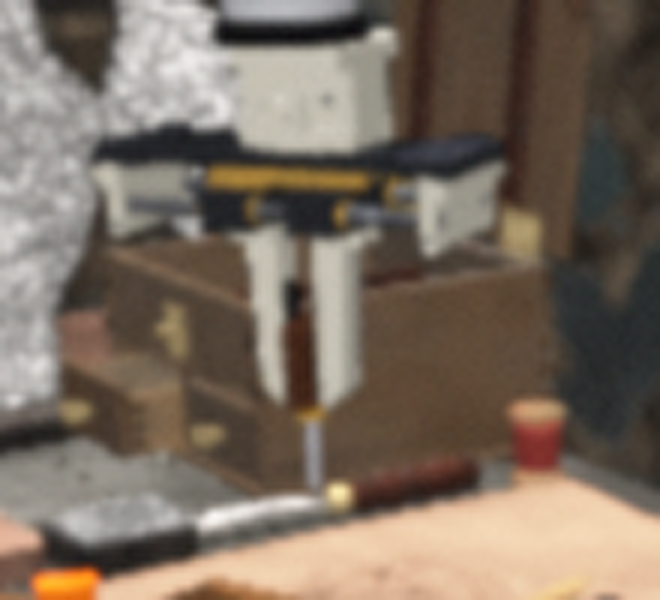

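The key hangs upright, with the pin at u≈211.8. The TCP is 0.9 mm short in x. The emptied hole should now be visible in the side view, so I'll measure it.

Run:
```python
from pin import *
np.set_printoptions(linewidth=200)
c=dict(np.load("side_p.npz")); print(proj(c,[.5207,.2046,.045]))
g=c["image"].astype(int).mean(2); print(g[176:192,204:226].astype(int))
cv2.imwrite("pics/side_p2.png",cv2.resize(c["image"][160:205,175:235,::-1],None,fx=12,fy=12,interpolation=cv2.INTER_CUBIC))
for z in (.15,.14,.13,.118): print(proj(c,[.5203,.2046,z]))
```

```text
[[214.14397027 183.20387615]]
[[210 207 209 206 205 204 200 195 190 191 193 195 196 193 193 192 192 191 178 170 178 188]
 [198 199 203 201 200 197 193 188 184 185 185 184 187 191 192 192 193 192 185 182 187 192]
 [160 164 182 189 188 184 180 177 171 168 170 174 184 189 190 189 186 184 181 182 186 184]
 [123 127 140 149 146 152 159 163 160 156 162 171 181 182 182 182 179 180 179 180 183 184]
 [ 91  93  98  98  98 105 127 134 132 131 137 156 166 167 170 175 176 173 172 175 177 179]
 [ 72  72  70  74  71  77  87  92  95  96  96 112 119 124 137 152 157 156 153 156 165 171]
 [ 70  67  67  67  67  70  70  69  71  71  74  77  80  85  94 108 116 118 124 138 150 160]
 [ 68  67  67  68  66  68  71  69  68  68  71  73  71  71  70  76  86 100 100 105 111 117]
 [ 67  68  67  66  67  69  69  68  67  64  70  69  69  69  71  80  99 103  88  76  72  76]
 [ 67  70  69  66  68  69  69  69  66  67  67  67  68  68  79  95 105  97  79  64  61  62]
 [ 62  66  66  64  66  66  69  69  70  66  69  69  74  80  90  93  86  77  67  61  58  60]
 [ 64  63  62  63  65  63  67  63  68  68  67  72  84  86  82  77  68  61  59  59  61  61]
 [ 61  63  62  60  62  63  61  63  62  66  64  68  74  73  66  64  64  59  62  58  56  56]
 [ 60  62  61  61  61  63  62  61  61  63  62  63  60  60  63  60  60  59  59  59  57  55]
 [ 61  65  61  63  63  61  65  61  59  62  61  59  59  60  60  60  61  61  60  60  59  58]
 [ 61  63  63  61  64  62  63  64  61  61  62  60  57  58  59  61  59  61  59  60  59  55]]
[[211.95091028 150.25276679]]
[[212.15430112 153.48112398]]
[[212.35650162 156.69058722]]
[[212.59758563 160.5172358 ]]
```

View pics/side_p2.png

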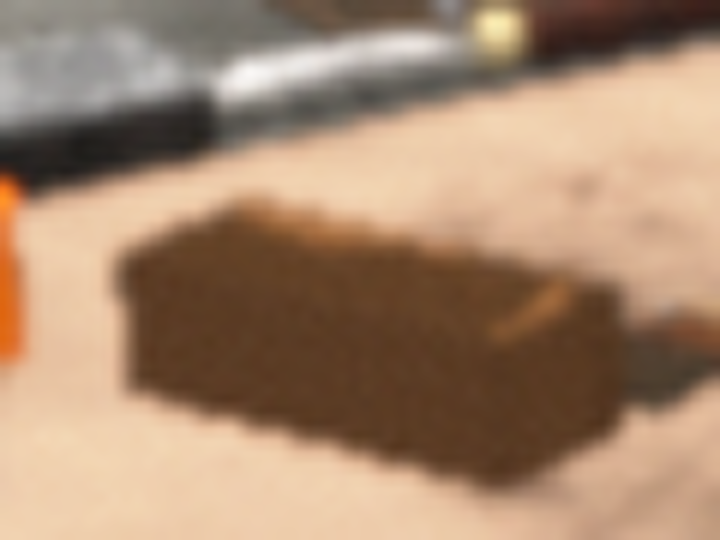

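The stand top lies in the gripper's shadow, so the hole itself can't be seen. Compared with where the key stood at the start, the pin is about 1.1 mm off sideways in this view. I'll correct about 1.3 mm in +x and lower to just above the mouth.

Emit:
drive_tool --pt "1 0.03 0 -0.3 0 0 0" --pt "1 0.05 0 -0.8 0 0 0" --pt "1 0.05 0 -1.4 0 0 0" --pt "1 0.05 0 -2.0 0 0 0" --pt "1 0.05 0 -2.4 0 0 0" --pt "1 0.05 0 -2.6 0 0 0" --pt "1 0.05 0 -2.65 0 0 0" --pt "1 0.05 0 -2.65 0 0 0" --pt "1 0.05 0 -2.65 0 0 0"

```text
t: 17.25
tool_pos: [0.5223, 0.2053, 0.1239]
orientation: [-0.969, 2.987, -0.0]
force: [0.4, -0.3, -0.8]
opening: 0.0158
```

Run:
```python
from pin import *
st(); c=snap("q",dict(side=(180,140,70,60)),10)["side"]
s=c["image"].astype(float)
np.set_printoptions(linewidth=200)
b=s[168:188,206:222]; print(b.mean(2).astype(int)); print((b[...,2]-b[...,0]).astype(int))
```

```text
t 17.25 pos [0.5223 0.2053 0.1239] z [ 0.001  0.    -1.   ] yaw y 125.93 F [ 0.41 -0.33 -0.81] M [0.11 0.   0.01] op 0.0158 j6 -1.91
[[ 85 101 116 114  96  70  54  58  75 131 180 195 199 200 199 201]
 [121 132 145 161 160 132  95  86 105 143 191 205 207 207 206 206]
 [178 183 187 196 195 182 152 132 138 174 201 210 208 209 209 206]
 [199 201 204 204 205 200 188 167 157 187 206 207 208 209 210 208]
 [201 204 204 204 204 202 198 176 163 187 200 203 203 204 205 207]
 [203 204 204 205 203 203 199 180 167 188 199 200 199 201 201 201]
 [207 206 207 206 206 205 196 180 173 191 201 201 198 196 194 194]
 [210 210 208 207 205 202 193 178 172 193 200 198 195 192 188 186]
 [209 208 206 203 200 197 189 175 171 188 194 195 194 191 192 190]
 [202 202 202 197 193 187 182 168 168 179 189 191 194 192 193 193]
 [181 189 187 183 181 176 169 160 162 173 183 190 191 187 187 184]
 [136 148 149 149 158 158 154 150 159 172 180 183 184 182 180 181]
 [ 90  98  97 102 108 115 115 128 150 162 166 169 170 175 175 175]
 [ 73  74  74  73  76  75  82 107 124 125 122 122 130 151 161 154]
 [ 67  70  68  68  67  69  71
[... 1014 characters left out ...]
 -52 -70 -72 -69 -71 -71 -70]
 [-78 -75 -77 -75 -73 -68 -60 -25 -16 -49 -67 -71 -72 -74 -74 -73]
 [-82 -86 -85 -78 -72 -69 -57 -25 -17 -50 -68 -72 -71 -72 -70 -71]
 [-75 -78 -77 -70 -65 -64 -53 -24 -18 -46 -66 -71 -68 -70 -70 -68]
 [-63 -63 -65 -63 -64 -61 -52 -33 -24 -44 -58 -61 -62 -66 -70 -68]
 [-62 -62 -62 -61 -61 -61 -57 -48 -42 -49 -58 -59 -61 -62 -64 -63]
 [-61 -60 -61 -61 -60 -61 -58 -60 -60 -63 -61 -60 -61 -63 -59 -62]
 [-60 -61 -62 -60 -60 -61 -60 -61 -63 -64 -61 -61 -59 -62 -61 -61]
 [-61 -59 -61 -61 -60 -61 -61 -61 -62 -60 -62 -60 -61 -60 -59 -57]
 [-57 -58 -59 -59 -60 -59 -60 -61 -62 -60 -61 -62 -59 -56 -53 -55]
 [-56 -57 -55 -56 -56 -55 -58 -60 -59 -59 -58 -58 -53 -52 -52 -52]]
```

View pics/side_q.png

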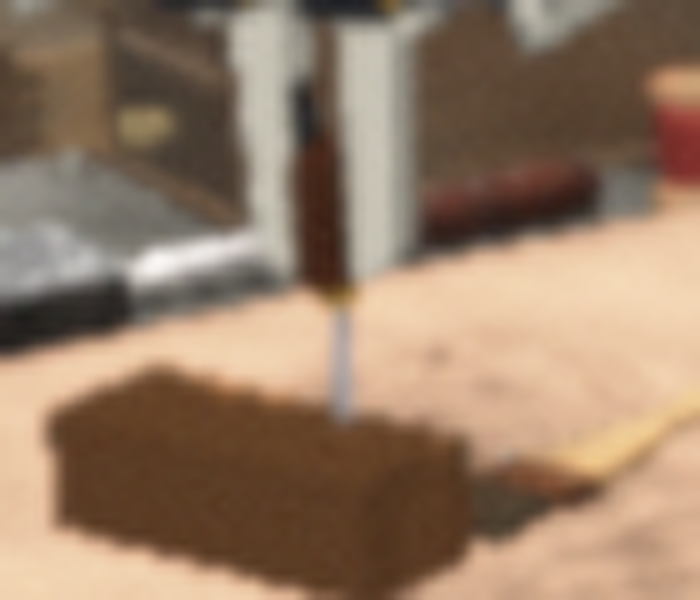

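The pin is now at u≈213.7, matching the original key line (about 213.6). Lowering into the hole and watching the force.

Emit:
drive_tool --pt "1 0 0 -0.1 0 0 0" --pt "1 0 0 -0.2 0 0 0" --pt "1 0 0 -0.3 0 0 0" --pt "1 0 0 -0.4 0 0 0" --pt "1 0 0 -0.5 0 0 0" --pt "1 0 0 -0.6 0 0 0" --pt "1 0 0 -0.6 0 0 0"

```text
t: 17.88
tool_pos: [0.5213, 0.2051, 0.1073]
orientation: [0.969, -2.987, -0.0]
force: [0.4, -0.5, -0.2]
opening: 0.0156
```

Run:
```python
from pin import *
st(); c=snap("r",dict(side=(180,140,70,60)),10)["side"]
```

```text
t 17.88 pos [0.5213 0.2051 0.1073] z [-0.001 -0.    -1.   ] yaw y 125.93 F [ 0.44 -0.51 -0.24] M [0.08 0.04 0.02] op 0.0156 j6 -1.91
```

View pics/side_r.png

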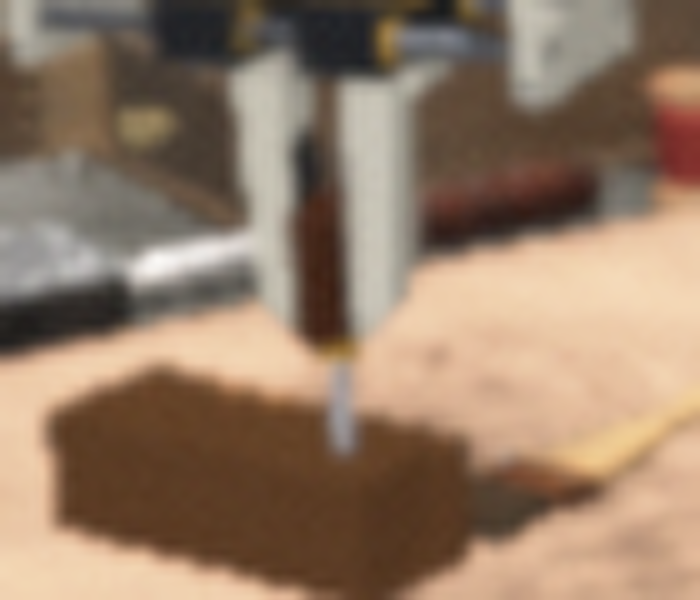

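No contact force at about 9 mm below the stand top, so the pin is in the hole. Continuing down.

Emit:
drive_tool --pt "1 0 0 -0.12 0 0 0" --pt "1 0 0 -0.24 0 0 0" --pt "1 0 0 -0.36 0 0 0" --pt "1 0 0 -0.48 0 0 0" --pt "1 0 0 -0.6 0 0 0" --pt "1 0 0 -0.72 0 0 0" --pt "1 0 0 -0.84 0 0 0" --pt "1 0 0 -0.94 0 0 0" --pt "1 0 0 -1.02 0 0 0" --pt "1 0 0 -1.07 0 0 0" --pt "1 0 0 -1.1 0 0 0" --pt "1 0 0 -1.1 0 0 0"

```text
t: 18.93
tool_pos: [0.5217, 0.2053, 0.0805]
orientation: [0.969, -2.988, 0.0]
force: [-0.0, -0.3, 0.7]
opening: 0.0155
```

Run:
```python
from pin import *
st()
```

```text
t 18.93 pos [0.5217 0.2053 0.0805] z [-0. -0. -1.] yaw y 125.94 F [-0.   -0.33  0.75] M [ 0.08  0.03 -0.01] op 0.0155 j6 -1.91
```

Almost seated (1.9 mm left). A little more, then open.

Emit:
drive_tool --pt "1 0 0 -0.03 0 0 0" --pt "1 0 0 -0.06 0 0 0" --pt "1 0 0 -0.07 0 0 0" --pt "1 0 0 -0.07 0 0 0"

```text
t: 19.27
tool_pos: [0.5218, 0.2053, 0.0789]
orientation: [-0.969, 2.988, -0.0]
force: [0.4, -0.0, -0.3]
opening: 0.0159
```

Run:
```python
from pin import *
st()
```

```text
t 19.27 pos [0.5218 0.2053 0.0789] z [ 0. -0. -1.] yaw y 125.94 F [ 0.41 -0.01 -0.31] M [0.08 0.01 0.02] op 0.0159 j6 -1.91
```

Emit:
drive_tool --pt "0.3 0 0 -0.07 0 0 0" --pt "0.3 0 0 -0.07 0 0 0" --pt "0.3 0 0 -0.07 0 0 0" --pt "0.3 0 0 -0.07 0 0 0" --pt "0.3 0 0 -0.07 0 0 0" --pt "0.3 0 0 -0.07 0 0 0" --pt "0.3 0 0 -0.07 0 0 0" --pt "0.3 0 0 -0.07 0 0 0"

```text
t: 19.93
tool_pos: [0.5218, 0.2053, 0.0772]
orientation: [-0.969, 2.988, 0.0]
force: [-0.7, -0.3, 0.5]
opening: 0.0632
```

Run:
```python
from pin import *
st(); c=snap("s",dict(side=(180,130,70,70)),8)["side"]
```

```text
t 19.93 pos [0.5218 0.2053 0.0772] z [ 0.  0. -1.] yaw y 125.94 F [-0.66 -0.29  0.49] M [ 0.07  0.03 -0.01] op 0.0632 j6 -1.91
```

View pics/side_s.png

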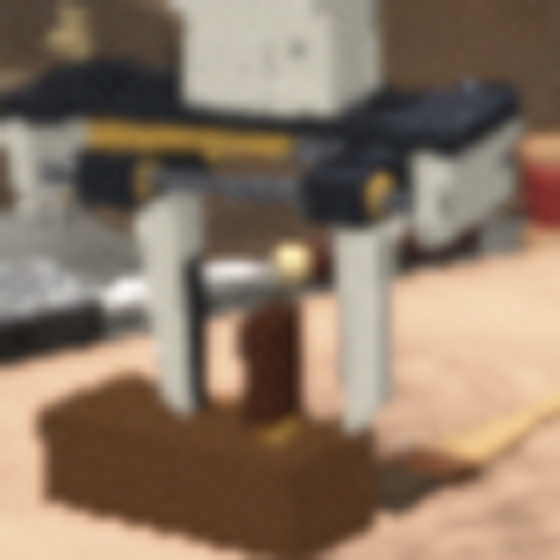

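The key stands upright, ferrule down on the stand, in its hole (crop (270,430)). Retracting straight up, then starting to close the fingers.

Emit:
drive_tool --pt "0.3 0 0 0.2 0 0 0" --pt "0.3 0 0 0.6 0 0 0" --pt "0.3 0 0 1.3 0 0 0" --pt "0.3 0 0 2.2 0 0 0" --pt "0.3 0 0 3.2 0 0 0" --pt "0.3 0 0 4.2 0 0 0" --pt "0.5 0 0 5.0 0 0 0" --pt "1 -1 -0.5 5.5 0 0 -0.05" --pt "1 -2 -1.5 5.8 0 0 -0.15" --pt "1 -3 -2.5 6 0 0 -0.25" --pt "1 -4 -3.5 6 0 0 -0.35" --pt "1 -5 -4.5 6 0 0 -0.45" --pt "1 -5.5 -5.2 6 0 0 -0.55" --pt "1 -5.8 -5.7 6 0 0 -0.65" --pt "1 -6 -6 6 0 0 -0.75" --pt "1 -6 -6 6 0 0 -0.85" --pt "1 -6 -6 6 0 0 -0.95" --pt "1 -6 -6 6 0 0 -1.05" --pt "1 -6 -6 6 0 0 -1.074" --pt "1 -6 -6 6 0 0 -1.074"

```text
t: 21.65
tool_pos: [0.372, 0.0553, 0.228]
orientation: [0.694, 3.063, 0.0]
force: [-0.0, -0.7, -0.2]
opening: 0.0002
```

Run:
```python
from pin import *
st(); c=snap("u",dict(side=(150,130,200,140),top=(120,140,230,110)),3.4)
```

```text
t 21.65 pos [0.372  0.0553 0.228 ] z [ 0.001  0.    -1.   ] yaw y 64.45 F [-0.02 -0.68 -0.24] M [0.01 0.02 0.06] op 0.0002 j6 -1.11
```

View pics/side_u.png

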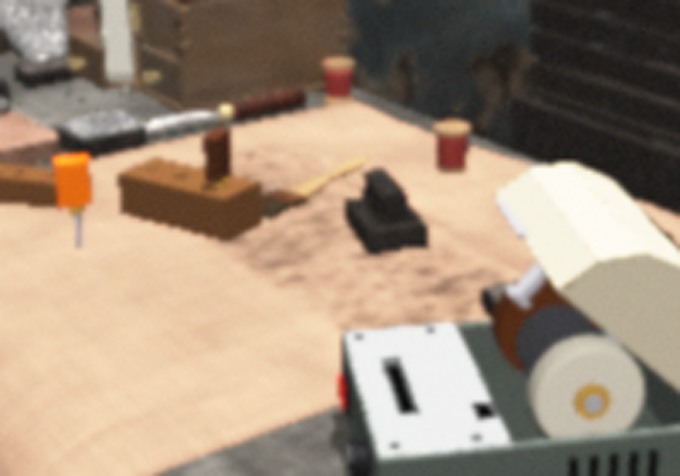

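View pics/top_u.png

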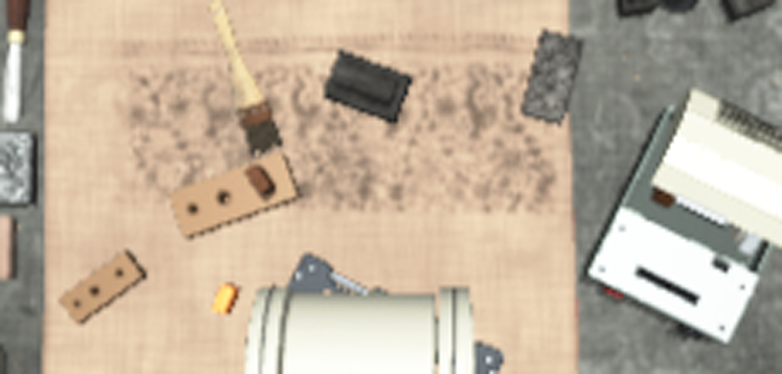

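The key is back in its hole. The lip appears as the white strip at side crop (500-525,190-235). Zooming on the hood.

Run:
```python
from h import *
s=np.load("side_u.npz")["image"]; t=np.load("top_u.npz")["image"]
cv2.imwrite("pics/z1.png",cv2.resize(s[170:235,285:355,::-1],None,fx=9,fy=9,interpolation=cv2.INTER_CUBIC))
cv2.imwrite("pics/z2.png",cv2.resize(t[160:245,285:365,::-1],None,fx=7,fy=7,interpolation=cv2.INTER_CUBIC))
c=dict(np.load("side_u.npz")); ct=dict(np.load("top_u.npz"))
xm=np.array([.902,-.4314]); ym=np.array([.4314,.902]); sl=np.array([.4201,-.2233])
hinge=sl+.170*xm
for th in (0,.6,.7,.8,.9):
  for y in (-.028,.028):
    p=hinge-.137*np.cos(th+.022)*xm+y*ym; P=[*p,.066+.137*np.sin(th+.022)]
    a=proj(c,P)[0];b=proj(ct,P)[0]; print(th,y,np.round(P,3),"z1",np.round((a-[285,170])*9),"z2",np.round((b-[285,160])*7))
```

```text
0 -0.028 [ 0.438 -0.263  0.069] z1 [ -1. 667.] z2 [297. 412.]
0 0.028 [ 0.462 -0.212  0.069] z1 [-48. 556.] z2 [198. 362.]
0.6 -0.028 [ 0.461 -0.274  0.146] z1 [113. 350.] z2 [355. 364.]
0.6 0.028 [ 0.485 -0.223  0.146] z1 [ 58. 255.] z2 [249. 311.]
0.7 -0.028 [ 0.469 -0.278  0.157] z1 [152. 303.] z2 [368. 347.]
0.7 0.028 [ 0.493 -0.227  0.157] z1 [ 94. 210.] z2 [262. 294.]
0.8 -0.028 [ 0.477 -0.282  0.166] z1 [195. 259.] z2 [382. 329.]
0.8 0.028 [ 0.501 -0.231  0.166] z1 [134. 169.] z2 [275. 275.]
0.9 -0.028 [ 0.487 -0.286  0.175] z1 [242. 218.] z2 [397. 308.]
0.9 0.028 [ 0.511 -0.236  0.175] z1 [179. 130.] z2 [288. 254.]
```

View pics/z1.png

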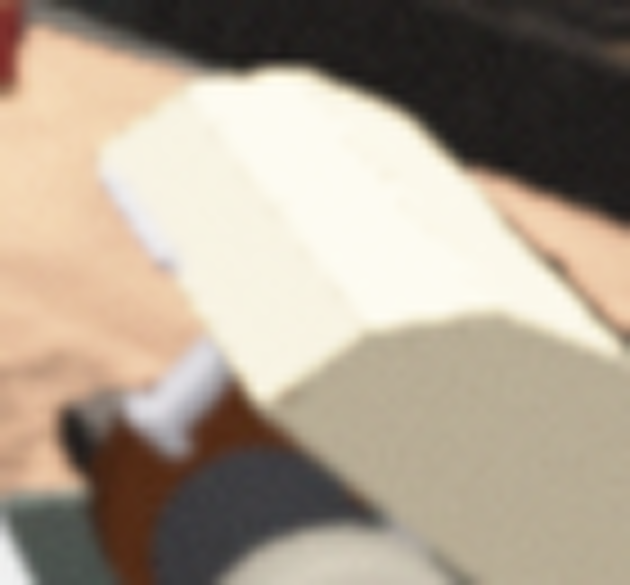

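View pics/z2.png

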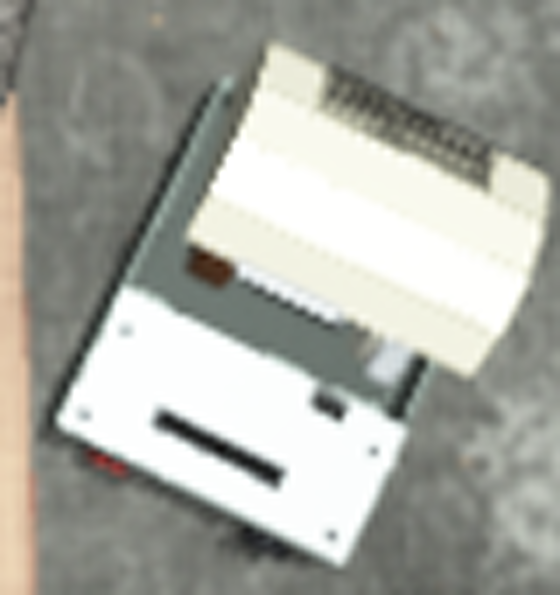

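Run:
```python
from h import *
c=dict(np.load("side_u.npz")); t=dict(np.load("top_u.npz"))
xm=np.array([.902,-.4314]); ym=np.array([.4314,.902]); sl=np.array([.4201,-.2233])
def tri(a,b):
    o1,d1=ray(c,a);o2,d2=ray(t,b);d1=d1[0];d2=d2[0]
    k=np.linalg.lstsq(np.c_[d1,-d2],o2-o1,rcond=None)[0]; p,q=o1+d1*k[0],o2+d2*k[1]
    m=(p+q)/2; h=m[:2]-sl
    print(np.round(m,4),"gap mm",round(np.linalg.norm(p-q)*1e3,1),"honer x,y from slot",np.round([h@xm,h@ym],4), "ang",np.arctan2(m[2]-.066,.17-h@xm))
f=lambda x,y:(285+x/9,170+y/9); g=lambda x,y:(285+x/7,160+y/7)
tri(f(103,168),g(240,270)); tri(f(162,265),g(340,318)); tri(f(132,216),g(290,294))
im=c["image"].astype(int); print(im[186:202,294:306].mean(2).astype(int))
```

```text
[ 0.5038 -0.216   0.1612] gap mm 0.6 honer x,y from slot [0.0724 0.0427] ang 0.7728993448510793
[ 0.4824 -0.264   0.1576] gap mm 0.5 honer x,y from slot [ 0.0737 -0.0098] ang 0.7604559969169359
[ 0.4931 -0.2401  0.1592] gap mm 0.6 honer x,y from slot [0.0731 0.0164] ang 0.7658892328101151
[[209 212 226 236 238 239 239 239 239 240 239 239]
 [207 209 229 238 239 239 239 239 239 239 240 239]
 [206 211 230 238 239 240 239 239 239 239 239 239]
 [207 210 225 236 238 238 239 239 239 239 238 239]
 [205 204 208 227 234 236 239 239 240 239 239 239]
 [205 202 200 217 233 237 238 239 238 239 239 240]
 [202 200 199 208 226 235 237 238 238 239 239 239]
 [203 199 199 200 208 228 236 237 238 239 239 239]
 [204 201 203 198 201 217 234 238 238 239 238 239]
 [205 203 202 200 199 210 228 237 238 238 239 239]
 [206 202 199 199 197 201 211 230 235 237 238 238]
 [202 202 199 198 198 200 202 218 233 235 234 237]
 [201 200 201 201 201 201 203 207 218 222 229 236]
 [197 200 202 201 201 200 202 200 192 195 216 233]
 [195 197 199 200 201 202 202 201 197 197 211 233]
 [193 195 197 199 200 203 203 203 204 203 212 231]]
```

Triangulated lip middle: honer (x +73, y +16 mm from slot), z 159 mm, with a ray gap of 0.6 mm. That gives radius 134 mm (137 expected) and an angle of about 0.75 rad, so it is consistent. Moving the shut fingers to in front of the lip.

Emit:
drive_tool --pt "1 0.1 -0.3 0 0 0 0" --pt "1 0.3 -1 0 0 0 0" --pt "1 0.55 -2 0 0 0 0" --pt "1 0.8 -3.1 0 0 0 0" --pt "1 1.1 -4.2 -0.2 0 0 0" --pt "1 1.4 -5.4 -0.5 0 0 0" --pt "1 1.7 -6.6 -0.8 0 0 0" --pt "1 2.0 -7.7 -1.1 0 0 0" --pt "1 2.3 -8.8 -1.4 0 0 0" --pt "1 2.6 -9.8 -1.8 0 0 0" --pt "1 2.8 -10.5 -2.1 0 0 0" --pt "1 2.9 -10.8 -2.2 0 0 0" --pt "1 2.92 -10.91 -2.24 0 0 0" --pt "1 2.92 -10.91 -2.24 0 0 0" --pt "1 2.92 -10.91 -2.24 0 0 0"

```text
t: 23.0
tool_pos: [0.4448, -0.2169, 0.1715]
orientation: [0.695, 3.064, 0.0]
force: [-0.3, 0.1, 0.5]
opening: 0.0003
```

Run:
```python
from h import *
hon(); snap("v",dict(side=(230,130,130,110),top=(270,130,110,110)))
```

```text
t 23.0 pos [ 0.4448 -0.2169  0.1715] z [ 0.  0. -1.] yaw y 64.45 F [-0.25  0.11  0.46] M [ 0.   -0.04  0.06] op 0.0003 j6 -1.68
honer x,y mm [19.53 16.48] Fx,Fy [-0.27 -0.01]
```

View pics/side_v.png

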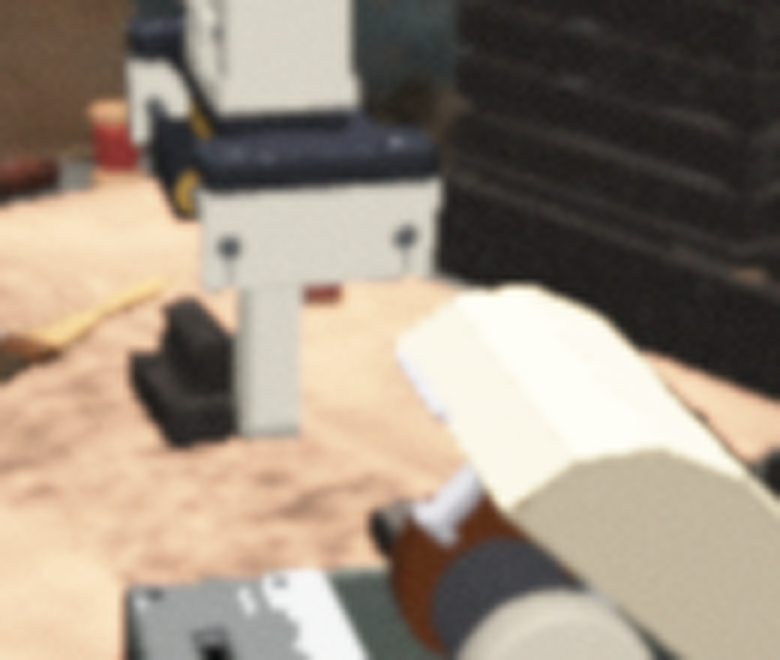

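The fingertips (268,432) are slightly below the lip (400-445,355-415) and in front of it. Advancing along honer +x: first close, then gently into contact.

Emit:
drive_tool --pt "1 0.18 -0.086 0 0 0 0" --pt "1 0.43 -0.207 0 0 0 0" --pt "1 0.72 -0.345 0 0 0 0" --pt "1 1.01 -0.483 0 0 0 0" --pt "1 1.23 -0.587 0 0 0 0" --pt "1 1.34 -0.64 0 0 0 0" --pt "1 1.44 -0.69 0.02 0 0 0" --pt "1 1.55 -0.74 0.06 0 0 0" --pt "1 1.66 -0.79 0.12 0 0 0" --pt "1 1.77 -0.845 0.2 0 0 0" --pt "1 1.88 -0.9 0.3 0 0 0" --pt "1 1.88 -0.9 0.3 0 0 0"

```text
t: 24.1
tool_pos: [0.4921, -0.2401, 0.1794]
orientation: [0.696, 3.063, -0.0]
force: [-2.2, 0.0, 2.3]
opening: 0.0003
```

Run:
```python
from h import *
hon(); snap("w",dict(side=(230,130,130,110)))
```

```text
t 24.1 pos [ 0.4921 -0.2401  0.1794] z [ 0. -0. -1.] yaw y 64.4 F [-2.21  0.04  2.31] M [ 0.14  0.31 -0.  ] op 0.0003 j6 -1.67
honer x,y mm [72.2 15.9] Fx,Fy [-2.01 -0.92]
```

View pics/side_w.png

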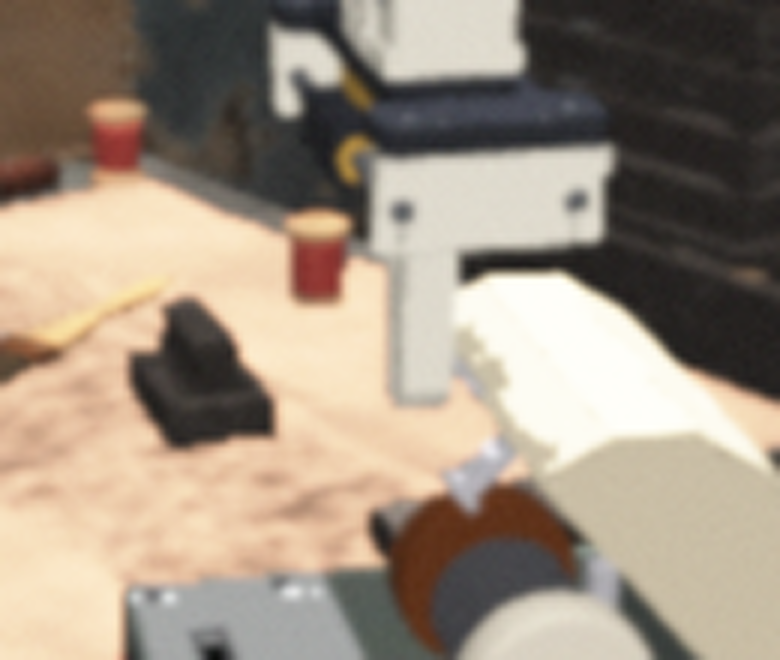

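Light contact (about 2 N) and the hood is turning back. Following the arc.

Emit:
drive_tool --pt "1 0.14 -0.07 0.12 0 0 0" --pt "1 0.32 -0.155 0.26 0 0 0" --pt "1 0.55 -0.264 0.45 0 0 0" --pt "1 0.76 -0.362 0.57 0 0 0" --pt "1 0.97 -0.466 0.7 0 0 0" --pt "1 1.2 -0.575 0.84 0 0 0" --pt "1 1.41 -0.673 0.93 0 0 0" --pt "1 1.62 -0.777 1.02 0 0 0" --pt "1 1.62 -0.777 1.02 0 0 0"

```text
t: 24.9
tool_pos: [0.5335, -0.2601, 0.2047]
orientation: [0.696, 3.062, -0.001]
force: [-0.2, -0.1, -0.6]
opening: 0.0008
```

Run:
```python
from h import *
hon(); snap("x",dict(side=(230,110,130,110)))
```

```text
t 24.9 pos [ 0.5335 -0.2601  0.2047] z [ 0.001 -0.001 -1.   ] yaw y 64.4 F [-0.18 -0.11 -0.56] M [-0.01 -0.04 -0.04] op 0.0008 j6 -1.66
honer x,y mm [118.19  15.78] Fx,Fy [-0.11 -0.18]
```

View pics/side_x.png

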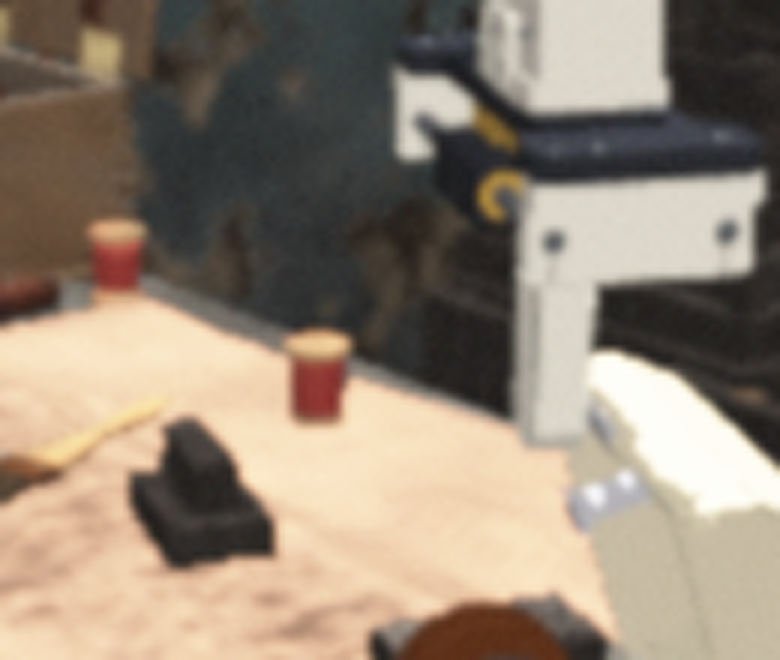

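Emit:
drive_tool --pt "1 0.18 -0.086 0.06 0 0 0" --pt "1 0.36 -0.173 0.11 0 0 0" --pt "1 0.54 -0.26 0.15 0 0 0" --pt "1 0.72 -0.345 0.18 0 0 0" --pt "1 0.9 -0.432 0.2 0 0 0" --pt "1 1.08 -0.518 0.2 0 0 0" --pt "1 1.26 -0.604 0.2 0 0 0" --pt "1 1.44 -0.69 0.2 0 0 0" --pt "1 1.44 -0.69 0.2 0 0 0"

```text
t: 25.7
tool_pos: [0.569, -0.277, 0.209]
orientation: [0.696, 3.063, -0.0]
force: [0.4, 0.1, -1.0]
opening: 0.0003
```

Run:
```python
from h import *
hon(); snap("y",dict(side=(230,110,130,110)))
```

```text
t 25.7 pos [ 0.569 -0.277  0.209] z [ 0. -0. -1.] yaw y 64.4 F [ 0.38  0.07 -1.02] M [-0.06  0.   -0.02] op 0.0003 j6 -1.66
honer x,y mm [157.49  15.8 ] Fx,Fy [0.31 0.23]
```

View pics/side_y.png

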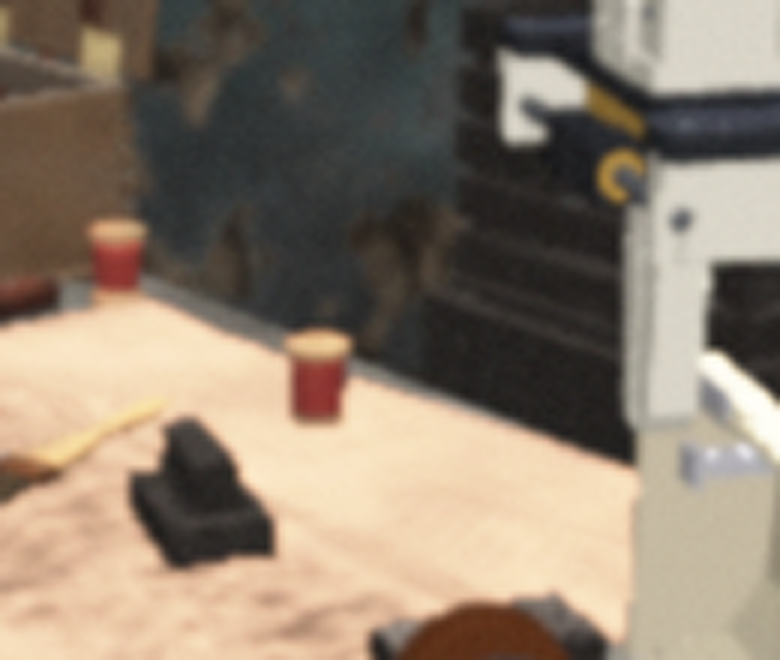

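The hood is near upright. Another 10 mm, then hold and look.

Emit:
drive_tool --pt "1 0.15 -0.07 0 0 0 0" --pt "1 0.3 -0.14 0 0 0 0" --pt "1 0.4 -0.19 0 0 0 0" --pt "1 0.4 -0.19 0 0 0 0" --pt "1 0.4 -0.19 0 0 0 0"

```text
t: 26.17
tool_pos: [0.5784, -0.2815, 0.2091]
orientation: [-0.696, -3.063, -0.0]
force: [0.4, -0.1, -0.7]
opening: 0.0003
```

Run:
```python
from h import *
hon(); snap("z",dict(side=(270,110,130,130)))
```

```text
t 26.17 pos [ 0.5784 -0.2815  0.2091] z [-0.  0. -1.] yaw y 64.4 F [ 0.37 -0.13 -0.73] M [-0.02 -0.07  0.  ] op 0.0003 j6 -1.66
honer x,y mm [167.88  15.84] Fx,Fy [0.39 0.04]
```

View pics/side_z.png

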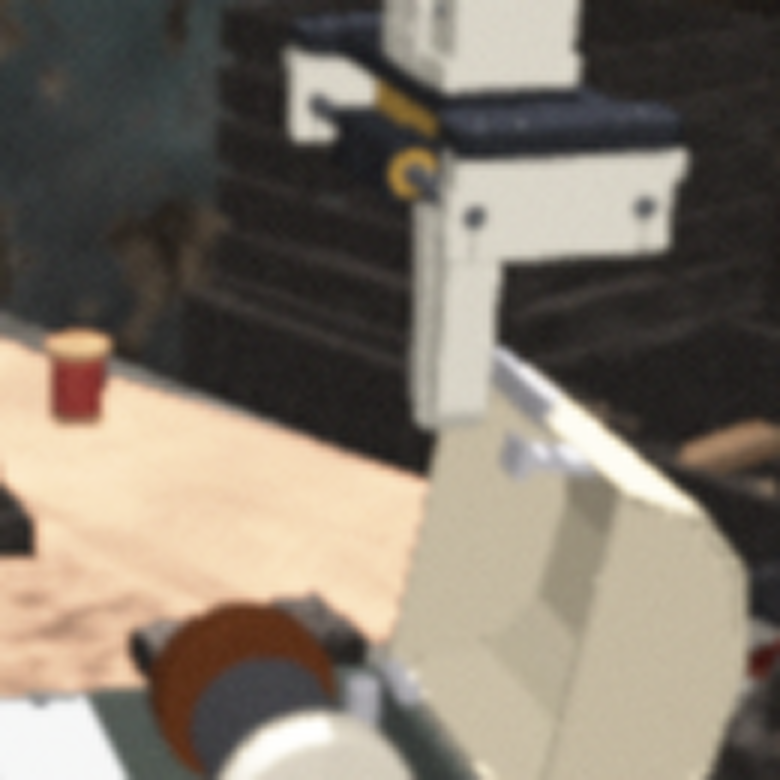

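Emit:
drive_tool --pt "1 0.1 -0.05 0 0 0 0" --pt "1 0.2 -0.1 0 0 0 0" --pt "1 0.2 -0.1 0 0 0 0" --pt "1 0.2 -0.1 0 0 0 0" --pt "1 0.2 -0.1 0 0 0 0" --pt "1 0.2 -0.1 0 0 0 0"

```text
t: 26.72
tool_pos: [0.5833, -0.2839, 0.2091]
orientation: [-0.696, -3.063, -0.0]
force: [-0.1, 0.8, 0.1]
opening: 0.0007
```

Run:
```python
from h import *
hon(); c=snap("za",dict(side=(270,110,130,130)))["side"]
xm=np.array([.902,-.4314]); ym=np.array([.4314,.902]); sl=np.array([.4201,-.2233]); hinge=sl+.170*xm
for th in (1.5,1.6,1.75):
  for y in (-.011,.043):
    p=hinge-.136*np.cos(th+.022)*xm+y*ym; print(th,y,np.round((proj(c,[*p,.066+.136*np.sin(th+.022)])[0]-[270,110])*6))
```

```text
t 26.72 pos [ 0.5833 -0.2839  0.2091] z [-0.  0. -1.] yaw y 64.4 F [-0.12  0.76  0.08] M [-0.03  0.06 -0.03] op 0.0007 j6 -1.66
honer x,y mm [173.29  15.76] Fx,Fy [-0.44  0.63]
1.5 -0.011 [460. 397.]
1.5 0.043 [408. 348.]
1.6 -0.011 [499. 394.]
1.6 0.043 [445. 345.]
1.75 -0.011 [556. 398.]
1.75 0.043 [498. 349.]
```

View pics/side_za.png

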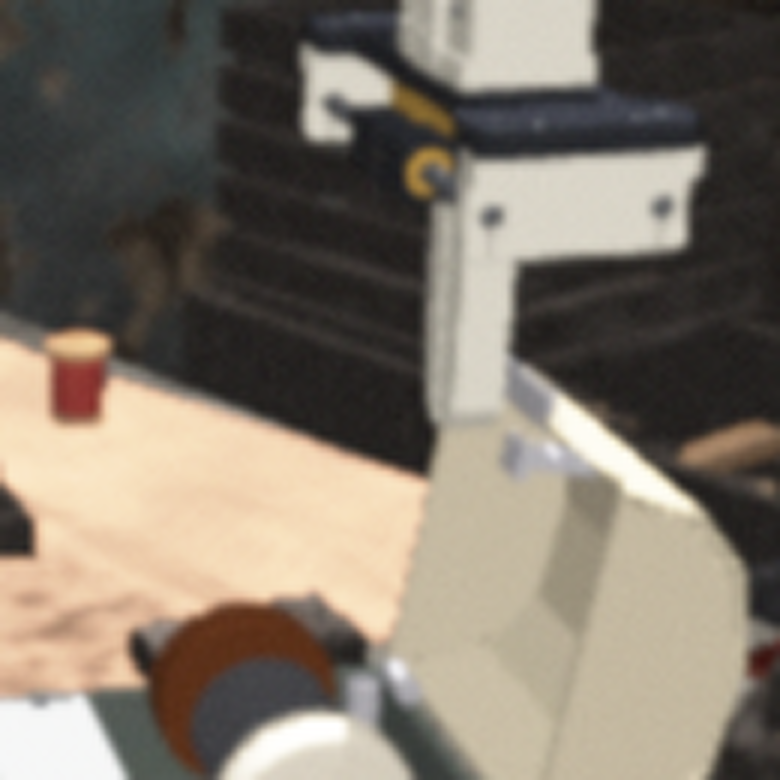

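The hood didn't move between the last two pictures, and the lip's right end at (550,405) matches 1.75 rad (556,398). It is at its stop, so I'm retreating and checking everything.

Emit:
drive_tool --pt "1 -0.2 0.1 0 0 0 0" --pt "1 -0.6 0.29 0 0 0 0" --pt "1 -1.2 0.57 0.1 0 0 0" --pt "1 -2 0.96 0.3 0 0 0" --pt "1 -2.9 1.5 0.6 0 0 0" --pt "1 -3.9 2.2 0.9 0 0 0" --pt "1 -4.9 3.1 1.2 0 0 0" --pt "1 -5.8 4.1 1.4 0 0 0" --pt "1 -6.5 5.2 1.5 0 0 0" --pt "1 -7.1 6.4 1.5 0 0 0" --pt "1 -7.6 7.6 1.5 0 0 0" --pt "1 -7.9 8.8 1.5 0 0 0" --pt "1 -8 9.8 1.5 0 0 0" --pt "1 -8 10.4 1.5 0 0 0" --pt "1 -8 10.7 1.5 0 0 0" --pt "1 -8 10.8 1.5 0 0 0" --pt "1 -8 10.8 1.5 0 0 0" --pt "1 -8 10.8 1.5 0 0 0"

```text
t: 28.27
tool_pos: [0.3834, -0.0145, 0.2466]
orientation: [-0.696, -3.063, 0.001]
force: [0.4, 0.5, -0.3]
opening: 0.0005
```

Run:
```python
from h import *
st(); c=snap("end",dict(side=(150,110,260,190),top=(120,100,260,160)),3)
t=c["top"]; hsv=cv2.cvtColor(t["image"],cv2.COLOR_RGB2HSV); V=hsv[...,2]
hm=(hsv[...,1]>100)&(V>117)&(V<170)
for a in comps(hm,188,186,206,202,15): print("handle",a[1],plane(t,a[1],.095))
t0=np.load("top0.npz")["image"].astype(int)
d=np.abs(t0-t["image"].astype(int)).max(2)>50
print("diff hand block",d[150:178,210:245].sum(),"flat",d[145:178,268:295].sum())
s=c["side"]; s0=np.load("side0.npz")["image"].astype(int); d=np.abs(s0-s["image"].astype(int)).max(2)>50; print("side key region diff",d[160:200,180:235].sum())
```

```text
t 28.27 pos [ 0.3834 -0.0145  0.2466] z [-0. -0. -1.] yaw y 64.39 F [ 0.43  0.45 -0.33] M [-0.03 -0.03 -0.04] op 0.0005 j6 -1.3
handle [195.12903226 192.16129032] [[0.52009053 0.20535002 0.095     ]]
diff hand block 0 flat 0
side key region diff 6
```

View pics/side_end.png

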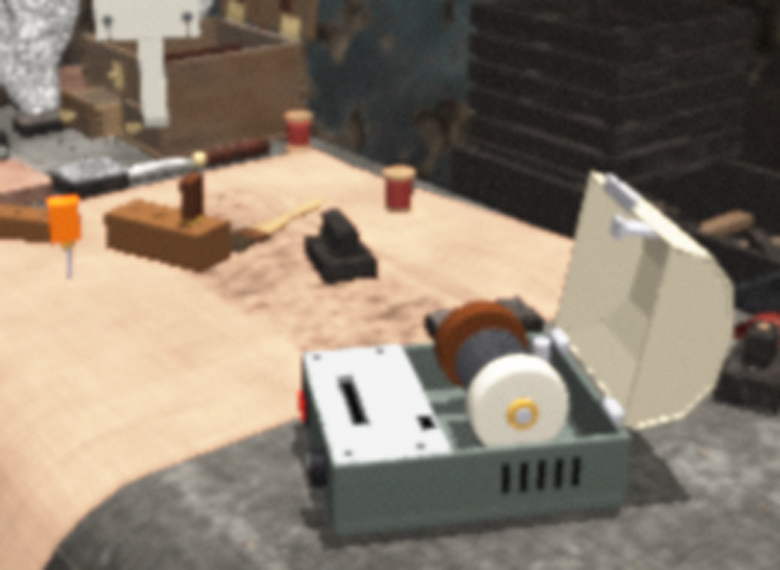

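View pics/top_end.png

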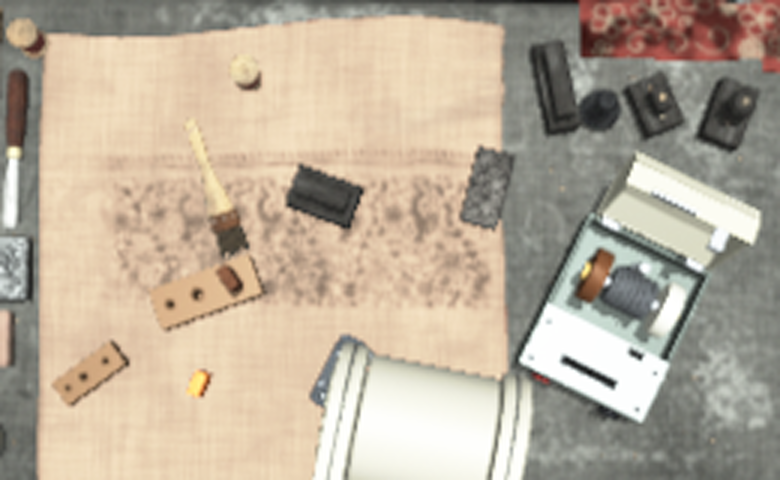

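Final views: the hood leans fully back, the key stands upright in its hole (handle within 1 mm of its start), both printing blocks are unmoved, and the robot is clear. Handing in.

```bash
python3 -c "
from plant import robot
print(robot.close_job())"
```

```text
the job is handed in; nothing more can be done
None
```

The job is done and handed in at about 28 s of the 72 s allowed; the interface gave no verdict.

**What I did**
- **Key and tab:** I took the dark wooden key out of the large stand and lowered its pin about 27 mm into the right-hand end of the slot with no contact force. Sliding left, I met the tab after about 12 mm. I then pressed about 6.5 mm in small steps, with force rising to about 6.9 N, until the hood sprang up. I held still while it rose, then backed off and lifted the key straight out.
- **Key back:** I lowered it into the same hole with no contact force.
- **Hood:** I pushed the lip back along its arc with the fingers shut, reading about 2 N at contact, until the hood fell back to its stop.

**Last checks**
- **Hood:** it did not move between two pictures taken about half a second apart. The lip position matched 1.75 rad.
- **Key:** it stands upright with the ferrule on the stand. The handle is within about 1 mm of where it started.
- **Printing blocks:** the hand block and flat block showed no change in the top view.
- **Robot:** it is clear of everything.

**Disagreements and limits**
- The two cameras disagreed by a few millimetres on the slot's position along its length, which is not critical for the fit.
- The lip's middle was about 16 mm left of the slot's middle. I measured it and pushed there.
- The stand hole was in the gripper's shadow when I put the key back, so I aligned the pin to where the key had first stood.

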